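# Set the amber check cell in the oil tester's light path

## Robot

A 7-joint arm with a two-finger parallel gripper is mounted at the origin on the work surface. World frame = base frame: x ahead of the robot, y to its left, z up, the work surface at z = 0. Lengths are in m, angles in rad, forces in N, time in s.
With the tool pointing down it reaches from about 0.425 to 0.875 m from the base axis. Payload 4.7 kg.
Tool frame: the origin (TCP) lies at the very end of the fingers, on their centre line; the grasp point (between the pads) lies 19 mm behind it; z points along the fingers, y is the direction in which the jaws open and shut (so a half turn about z gives the same grasp; the last joint's range is limited). The gripper opens to 87 mm and grips with 3 to 60 N. Pads are 19 mm wide; open, the fingers measure 117 mm over their backs; the gripper's body (75 mm by 190 mm) begins 51 mm behind the grasp point.
Start: joints at [-1.181, 0.321, -0.07, 1.45, 0.023, 1.371, -0.057], TCP at [0.239, 0.605, 0.223] pointing down, gripper open.
Joint ranges: [-2.86, 2.86], [-0.3, 2.09], [-1.38, 1.24], [0.06, 2.45], [-1.56, 4.7], [0.09, 2.05], [-2.69, 2.69]. Speed limits (rad/s): [2.57, 2.57, 3.14, 3.14, 3.14, 3.14, 3.14].

## Interface

Orientations are given as a unit quaternion [x, y, z, w].
In Python, from station import manip gives the robot as it stands.
- The arm moves only by the tool carry_out, never from a script. Its argument "plan" is a list of rows, each an object with "hand": the finger opening in mm, from 0 to 87; "travel": the shift along the tool's x, y, z in mm, a list of three; "angular": the turn, a rotation vector about the tool's x, y, z in rad, a list of three. In form: [{"hand": hand, "travel": [dx, dy, dz], "angular": [ax, ay, az]}, ...]. A call has 1 to 10 rows; each row is the pose to reach, as a shift and turn from the pose measured when the call began, along the tool's axes at that moment; what a row does not reach only later rows make up. A row lasts 1/12 s, in which the tool goes at most 41.7 mm and 7.16 degrees, less where a joint would pass 70% of its speed; a pose out of reach is approached as far as the arm can. A call with a gripper value outside its range is refused whole. The fingers move at their own pace and stop on an object; the grip force is fixed at half the most. Time passes only in rows, so rows that repeat a pose let the fingers close. It gives the time, the measured TCP pose, the force and the opening at its end, in the units of the state.
- manip.get_obs(): the state, without advancing time (a new reading comes with each control period).
- manip.capture(name): name is "side" or "top" or "wrist"; returns the picture (420x560x3 uint8, red, green, blue); there is no depth.
- manip.get_calibration(name): a dict with "fx", "fy", "cx", "cy" (pixels), "D" ([k1, k2, p1, p2, k3] as OpenCV has them; the pictures are not rectified), "eye" and "orientation" of the camera in the world. Camera axes: x right, y down, z forward; pixel columns grow to the right and rows downward; lengths in m; the calibration is good to about 2 mm. A picture is of the moment at which its call begins: read the wrist's pose just before it. get_calibration takes no time and is no camera call; for the wrist camera it gives the pose at the moment of the call.
- manip.close_job(): hands the job in, once; it reports no verdict.
The state is a dict: "clock": time; "qpos": joint angles; "joint_velocities": joint speeds; "effort": joint torques, N m; "tcp_pos": TCP position; "eef_rot": TCP orientation; "wrist_force": force on the tool from outside, world axes, zero at the start; "ft_torque": the same for the moment, N m; "width": finger opening in m.
Only numpy, scipy, OpenCV 4.12 (cv2) and the standard library are available. Lean on these libraries where they do the work, as an engineer would, in place of code of your own. Each camera call takes 0.05 s, during which the arm holds its last target.

## Task

Check the frying-oil tester with its amber glass cell: hold the cell by its frosted sides, never by its clear faces, and set it fully home in the holder of the open sample drawer with its clear faces along the light path, which runs across the drawer. Feel for the holder's mouth and press with a light hand, as the glass must not be forced. Then let go of the cell, slide the drawer gently fully shut, and leave everything else where it stands.

Things in the scene. Friction and masses are not known exactly. Their poses are not given: they have to be found in the camera images.
- amber_mid (a point): Amber check cell: loose solid glass block 25 x 25 mm, 60 mm tall, 90 g, upright on the slab. Point: its centre, 30 mm above its foot; z up. The faces towards its x and -x are frosted white (hold these); those towards y and -y are clear amber. Orange cap on top with a white bar along y, the way light goes through.
- amber_clear: The clear amber glass between the frosted sides of the amber cell (19 mm along x, 25 mm along y). Origin at the middle of the cell's foot, axes as the cell's. Fingers must not press on it.
- blank_mid (a point): Pale blank cell: same size, shape and axes as the amber one, of pale glass with a grey-blue cap. It stays where it is. Point: its centre, 30 mm above its foot.
- tester: Frying-oil colour tester, fixed: grey housing 260 mm deep, 166 wide, 104 high (146 high from 138 mm behind its front). Origin on the slab under the middle of its front; x into the housing, y across. The drawer runs into a tunnel 80 mm wide, roof 92 mm above the slab: a cell that is home (top at 84 mm) passes, one that is not hits the front. Red line on top: light path.
- drawer: Sample drawer with its holder; slides along the tester's x, about 2.5 N of drag plus 12 N per m/s, stays where left. Origin: middle of the recess for the cell holder at the holder's floor, 24 mm above the slab; x into the housing, y across = light path (red marks). Shut (hard stop) when its origin is 70 mm behind the tester's front; open about 65 mm before it.
- panel (a point): Middle of the top edge of the drawer's front panel (90 mm wide, 12 mm thick, top 96 mm above the slab); 76 mm to the -x side of the drawer's origin, axes as the drawer's. It lies against the housing when the drawer is shut.
- holder_rim (a point): 20 mm above the drawer's origin, level with the rim of the dark cell holder. Pocket 20 mm deep: a cell that is home stands 40 mm proud, so grip its upper half. The holder is square to the drawer but has play along y: it sits up to 4 mm to either side of this point (not measured) and shifts only above 16 N. Pocket 26.6 mm along y, between 5.5 mm thick corner posts, rims chamfered 1.2 mm.
- shoe_face (a point): Orange spring shoe, -x side of the pocket, face at rest 10.3 mm from the middle; its lead-in slope starts 16.5 mm from the middle, 19.5 mm above the floor, and ends at the face, 10 mm up. It gives 6 mm and holds the cell (2.5 N) against a fixed face 12.5 mm to +x of the drawer's origin, chamfered 2.5 mm. A cell brought in 1 to 3 mm to the -x side is put right by it. Pushing the cell down past it takes 4 to 10 N, until it meets the floor.
- knob_face (a point): Middle of the outer end of the drawer's round wooden knob (33 mm across, standing 33.5 mm out of the panel), 52 mm above the slab; axes as the drawer's, so +x is the way to push shut. The drawer ends on a hard stop: come up to it slowly (a few mm/s) and stop when the force rises, well under 25 N.
- scraper: Steel comal scraper with a wooden handle, 230 mm long, up to 18 mm high, lying on the slab; origin under it near its middle. Not to be moved.
- bowl: Green ceramic bowl, 150 mm across, 62 mm high; origin under its middle. Not to be moved.
- tumbler: Glass tumbler, 72 mm across, 100 mm high; origin under its middle. Not to be moved.
- oil: Bottle of oil, 68 mm across, 210 mm high; origin under its middle. Not to be moved.
- salt: Salt jar, 72 mm across, 100 mm high; origin under its middle. Not to be moved.
Mind the look-alikes: they are no part of the job. Leave any purple look-alike of the part that bears amber_mid alone.

How it is judged:
By the outcome, as a careful person would: the job done as asked, in the order asked, and still so for the second after the job is handed in, with the robot touching nothing.
It also fails if it takes over 72 s, if anything falls off the work surface, if the arm or the gripper's body presses on something with over 40 N, if the wrist force passes 120 N, or if a joint passes its speed limit or range.

## Working session

There is one attempt and no reset: what is moved stays moved. The work goes in short steps, Python scripts to look and compute and a tool call to move; the robot and the scene stay as the last step left them, time stands still between calls to the robot, and variables do not carry over. Pictures are saved under pics/ and viewed, and the job is handed in when it is done.

Besides the shell and the picture viewer there is one more tool, called in YAML: its name, and indented under it one key for each argument. carry_out: Moves the arm, as the interface text tells. Its arguments: {"type":"object","properties":{"plan":{"type":"array","items":{"type":"object","properties":{"hand":{"type":"number"},"travel":{"type":"array","items":{"type":"number"}},"angular":{"type":"array","items":{"type":"number"}}}}}},"required":["plan"]}

```bash
mkdir -p pics; ls; python3 - <<'E'
from station import manip
import cv2
o=manip.get_obs()
for k,v in o.items(): print(k,v)
for n in ["side","top","wrist"]:
    print(n,manip.get_calibration(n))
    cv2.imwrite(f"pics/{n}0.png",manip.capture(n)[:,:,::-1])
E
```

```text
pics
clock 0.0
qpos [-1.18088742  0.32180333 -0.07011079  1.451686    0.0226101   1.37076074
 -0.05691168]
joint_velocities [ 1.08128541e-03  1.30121020e-03  1.45314229e-03  9.25953227e-05
  4.09880012e-04 -3.28971106e-04  1.50246716e-04]
effort [-3.28357073e-04 -4.91296971e+01 -4.04204344e-01 -3.12537789e+01
 -6.39297324e-02  4.38735075e-02  1.73681069e-04]
tcp_pos [0.23840013 0.60411544 0.22146895]
eef_rot [ 1.86778027e-01  9.82401697e-01 -9.26432501e-04 -1.25770483e-04]
wrist_force [0.11163314 0.0238401  0.62319466]
ft_torque [-0.04203698  0.0490801   0.00878393]
width 0.0873777929888627
side {'fx': 492.68282277701206, 'fy': 492.68282277701206, 'cx': 285.7319612850883, 'cy': 206.80953968765132, 'D': array([-0.12816083,  0.        ,  0.        ,  0.        ,  0.        ]), 'eye': array([ 0.3186205 , -1.13138291,  0.99358455]), 'orientation': array([ 0.89961652, -0.10467988,  0.0492457 , -0.4210785 ])}
top {'fx': 402.2416129904449, 'fy': 402.2416129904449, 'cx': 275.14203950435126, 'cy': 208.87393642055181, 'D': array([-0.10417901,  0.        ,  0.        ,  0.        ,  0.        ]), 'eye': array([ 0.35847118, -0.03349203,  1.48368187]), 'orientation': array([-0.70300285,  0.70722853, -0.05239673,  0.05356666])}
wrist {'fx': 348.1004199960128, 'fy': 348.1004199960128, 'cx': 275.8240779614925, 'cy': 217.1484680516313, 'D': array([-0.0740616,  0.       ,  0.       ,  0.       ,  0.       ]), 'eye': array([0.17315617, 0.62913212, 0.3834628 ]), 'orientation': array([0.81966019, 0.55754333, 0.07391284, 0.10880949])}
```

View pics/top0.png

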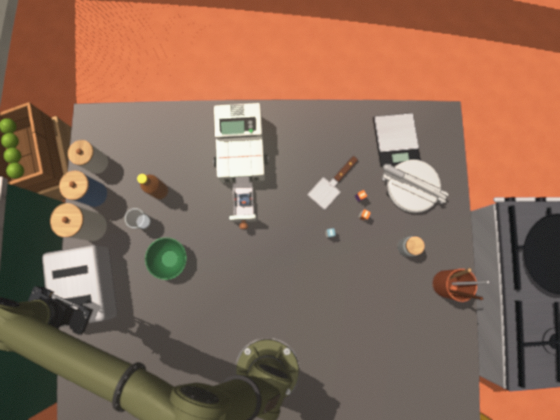

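View pics/side0.png

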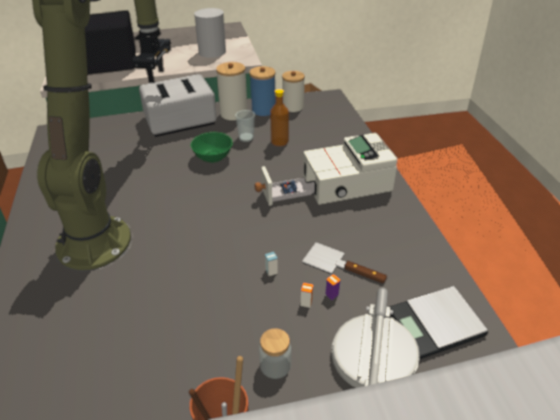

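View pics/wrist0.png

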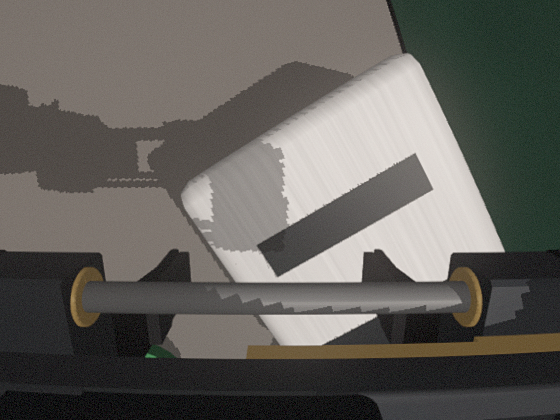

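The top view shows the tester around (240,150), with its drawer open towards the robot and the holder at about (243,200). Two orange-capped cells stand at (366,214) and (362,196), and the blank is at (331,233). In the side view the purple look-alike is at (333,288) and the amber cell at (307,295).

```bash
cat > h.py <<'E'
import numpy as np,cv2
from scipy.spatial.transform import Rotation as R
from station import manip
def ray(c,uv):
    K=np.array([[c['fx'],0,c['cx']],[0,c['fy'],c['cy']],[0,0,1.]])
    p=cv2.undistortPoints(np.array([[uv]],float),K,np.array(c['D']))[0,0]
    d=R.from_quat(c['orientation']).apply([p[0],p[1],1]); return np.array(c['eye']),d
def onz(c,uv,z):
    e,d=ray(c,uv); return e+d*(z-e[2])/d[2]
def proj(c,P):
    K=np.array([[c['fx'],0,c['cx']],[0,c['fy'],c['cy']],[0,0,1.]])
    Rm=R.from_quat(c['orientation']).inv(); 
    P=np.atleast_2d(P).astype(float)
    return cv2.projectPoints(P,Rm.as_rotvec(),-Rm.apply(c['eye']),K,np.array(c['D']))[0][:,0]
def two(c1,u1,c2,u2):
    e1,d1=ray(c1,u1);e2,d2=ray(c2,u2);d1/=np.linalg.norm(d1);d2/=np.linalg.norm(d2)
    A=np.stack([d1,-d2],1);s=np.linalg.lstsq(A,e2-e1,rcond=None)[0]
    a=e1+s[0]*d1;b=e2+s[1]*d2;return (a+b)/2,np.linalg.norm(a-b)
def delta(P,yaw_target=None,tool=None):
    """shift in tool axes (mm) from the present pose to world P, rotvec to down pose with jaw yaw"""
    o=manip.get_obs();r=R.from_quat(o['eef_rot'])
    d=r.inv().apply(np.array(P)-o['tcp_pos'])*1000
    rv=None
    if tool is not None: rv=(r.inv()*tool).as_rotvec()
    return d,rv
def down(jaw):
    """tool pointing down, jaw (tool y) along world direction angle jaw (rad)"""
    y=np.array([np.cos(jaw),np.sin(jaw),0]);z=np.array([0,0,-1.]);x=np.cross(y,z)
    return R.from_matrix(np.stack([x,y,z],1))
E
python3 - <<'E'
import cv2
from h import *
a=cv2.imread('pics/top0.png');s=cv2.imread('pics/side0.png')
t=manip.get_calibration('top');sc=manip.get_calibration('side')
cv2.imwrite('pics/t_a.png',cv2.resize(a[170:250,310:390],None,fx=7,fy=7,interpolation=cv2.INTER_CUBIC))
cv2.imwrite('pics/t_d.png',cv2.resize(a[95:235,200:280],None,fx=4.2,fy=4.2,interpolation=cv2.INTER_CUBIC))
cv2.imwrite('pics/s_d.png',cv2.resize(s[130:210,245:325],None,fx=7,fy=7,interpolation=cv2.INTER_CUBIC))
cv2.imwrite('pics/s_a.png',cv2.resize(s[240:320,260:350],None,fx=7,fy=7,interpolation=cv2.INTER_CUBIC))
for n,uv,z in [('amber',(366,214),.062),('purple',(362,196),.062),('blank',(331,233),.062),('drawer',(243,200),.06),('panel',(243,218),.096),('knob',(243,226),.052)]:
    print(n,onz(t,uv,z))
E
```

```text
amber [ 0.55274651 -0.35739739  0.062     ]
purple [ 0.61839031 -0.3454537   0.062     ]
blank [ 0.48550308 -0.22954051  0.062     ]
drawer [0.60661139 0.08359087 0.06      ]
panel [0.53676598 0.08024182 0.096     ]
knob [0.51354459 0.08368709 0.052     ]
```

```bash
cd pics; python3 -c "
import cv2,numpy as np
a=[cv2.resize(cv2.imread(f),(400,400 if 'd' not in f[:4] or f[0]=='s' else 590)) for f in ['t_a.png','s_a.png','s_d.png']]
cv2.imwrite('m1.png',np.hstack([cv2.resize(x,(390,390)) for x in a[:2]]))"
```

```text
(no output)
```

View pics/m1.png

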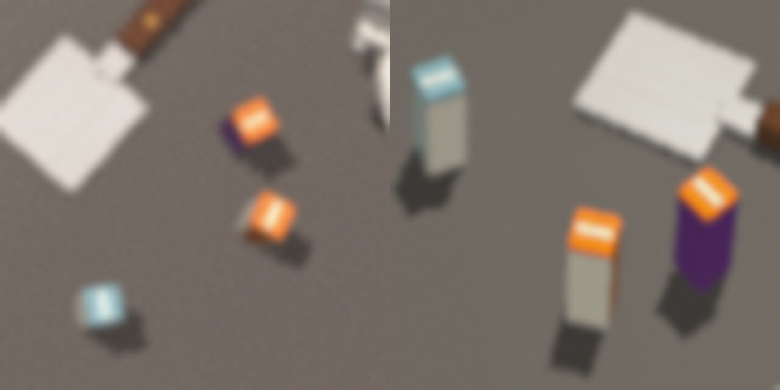

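View pics/t_d.png

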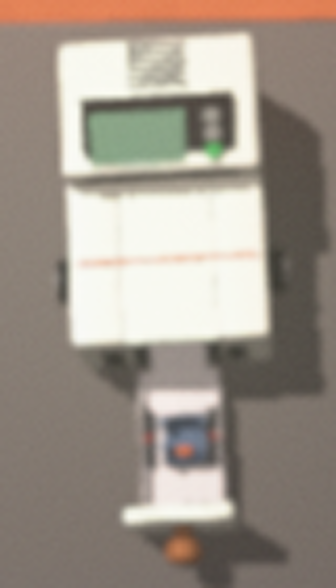

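View pics/s_d.png

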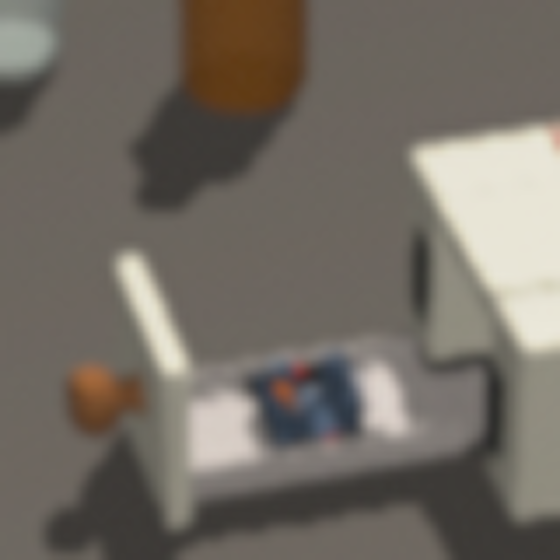

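```bash
python3 - <<'E'
from h import *
o=manip.get_obs();c=manip.get_calibration('wrist');r=R.from_quat(o['eef_rot'])
print(r.as_matrix().round(3))
print('cam in tool',r.inv().apply(c['eye']-o['tcp_pos']).round(4))
print((r.inv()*R.from_quat(c['orientation'])).as_matrix().round(3))
t=manip.get_calibration('top');s=manip.get_calibration('side')
print(proj(c,o['tcp_pos']))
# bar direction amber from top crop: m1 scale 390/560*7
k=390/560*7
def tp(x,y): return (310+x/k-.4,170+y/k-.4)
P=onz(t,tp(265,228),.06);Q=onz(t,tp(279,202),.06);print('amber bar',np.degrees(np.arctan2(*(Q-P)[[1,0]])),(P+Q)/2)
def td(x,y): return (200+x/4.2-.4,95+y/4.2-.4)
P=onz(t,td(82,264),.104);Q=onz(t,td(255,254),.104);print('redline',np.degrees(np.arctan2(*(P-Q)[[1,0]])),(P+Q)/2)
P=onz(t,td(120,518),.096);Q=onz(t,td(236,510),.096);print('panel',np.degrees(np.arctan2(*(P-Q)[[1,0]])),(P+Q)/2)
P=onz(t,td(76,342),.104);Q=onz(t,td(271,330),.104);print('front',np.degrees(np.arctan2(*(P-Q)[[1,0]])),(P+Q)/2,np.linalg.norm(P-Q))
print('red marks',onz(t,td(150,438),.044),onz(t,td(212,437),.044))
d,rv=delta([0.607,0.083,0.25],tool=down(np.radians(3)));print(d,rv)
E
```

```text
[[-0.93   0.367 -0.   ]
 [ 0.367  0.93  -0.001]
 [-0.    -0.002 -1.   ]]
cam in tool [ 0.0699 -0.001  -0.1619]
[[-0.    -0.965 -0.261]
 [ 1.    -0.001  0.001]
 [-0.002 -0.261  0.965]]
[[277.34361818 267.41867285]]
amber bar -30.11442746733583 [ 0.55412333 -0.35570851  0.06      ]
redline 92.91016641378867 [0.75663415 0.09287235 0.104     ]
panel 93.6450970342783 [0.54035843 0.08384535 0.096     ]
front 93.15813179914035 [0.68979258 0.08806674 0.104     ] 0.16393840902759194
red marks [0.61369988 0.11294159 0.044     ] [0.61422235 0.05917584 0.044     ]
[-534.12664239 -349.62756962  -27.72687887] [-1.28802007e-03  9.27590752e-04  1.14264543e+00]
```

```bash
python3 - <<'E'
from h import *
print(delta([0.612,0.033,0.25],tool=down(np.radians(3))))
E
```

```text
(array([-557.12814069, -394.303361  ,  -27.65803115]), array([-1.28802007e-03,  9.27590752e-04,  1.14264543e+00]))
```

carry_out:
  plan:
    - {"hand": 87,"travel": [-557,-394,-28],"angular": [0,0,1.143]}
    - {"hand": 87,"travel": [-557,-394,-28],"angular": [0,0,1.143]}
    - {"hand": 87,"travel": [-557,-394,-28],"angular": [0,0,1.143]}
    - {"hand": 87,"travel": [-557,-394,-28],"angular": [0,0,1.143]}
    - {"hand": 87,"travel": [-557,-394,-28],"angular": [0,0,1.143]}
    - {"hand": 87,"travel": [-557,-394,-28],"angular": [0,0,1.143]}
    - {"hand": 87,"travel": [-557,-394,-28],"angular": [0,0,1.143]}
    - {"hand": 87,"travel": [-557,-394,-28],"angular": [0,0,1.143]}
    - {"hand": 87,"travel": [-557,-394,-28],"angular": [0,0,1.143]}
    - {"hand": 87,"travel": [-557,-394,-28],"angular": [0,0,1.143]}

```text
clock: 0.98
tcp_pos: [0.4669, 0.2542, 0.2396]
eef_rot: [0.69, 0.723, -0.001, 0.0]
wrist_force: [1.3, -0.1, 0.8]
width: 0.0871
```

```bash
python3 - <<'E'
from h import *
print(delta([0.612,0.033,0.25],tool=down(np.radians(3))))
E
```

```text
(array([-227.74603737,  134.56326056,  -10.25712444]), array([-0.0005403 ,  0.00109296, -0.00566343]))
```

carry_out:
  plan:
    - {"hand": 87,"travel": [-228,135,-10],"angular": [0,0,-0.006]}
    - {"hand": 87,"travel": [-228,135,-10],"angular": [0,0,-0.006]}
    - {"hand": 87,"travel": [-228,135,-10],"angular": [0,0,-0.006]}
    - {"hand": 87,"travel": [-228,135,-10],"angular": [0,0,-0.006]}
    - {"hand": 87,"travel": [-228,135,-10],"angular": [0,0,-0.006]}
    - {"hand": 87,"travel": [-228,135,-10],"angular": [0,0,-0.006]}
    - {"hand": 87,"travel": [-228,135,-10],"angular": [0,0,-0.006]}
    - {"hand": 87,"travel": [-228,135,-10],"angular": [0,0,-0.006]}
    - {"hand": 87,"travel": [-228,135,-10],"angular": [0,0,-0.006]}

```text
clock: 1.73
tcp_pos: [0.6125, 0.0314, 0.2492]
eef_rot: [0.689, 0.724, -0.001, -0.0]
wrist_force: [0.3, 0.6, 0.1]
width: 0.0867
```

```bash
python3 - <<'E'
from h import *
import pickle
o=manip.get_obs();c=manip.get_calibration('wrist');im=manip.capture('wrist')
pickle.dump((o,c,im),open('w1.pkl','wb'))
cv2.imwrite('pics/w1.png',im[:,:,::-1]);print(o['tcp_pos'],o['eef_rot'],o['joint_velocities'].max())
E
```

```text
[0.6124856  0.03142642 0.249202  ] [ 6.89288489e-01  7.24486232e-01 -1.03818704e-03 -2.67534624e-05] 0.015541892420949227
```

View pics/w1.png

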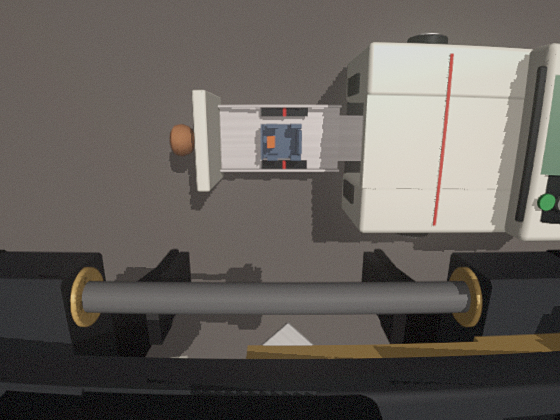

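```bash
python3 - <<'E'
import cv2
a=cv2.imread('pics/w1.png')
cv2.imwrite('pics/w1z.png',cv2.resize(a[85:195,165:325],None,fx=5,fy=5,interpolation=cv2.INTER_CUBIC))
E
```

```text
(no output)
```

View pics/w1z.png

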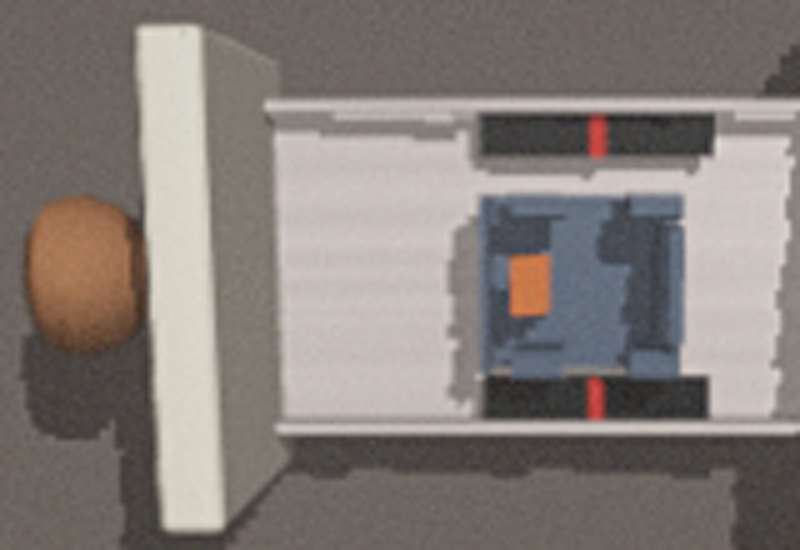

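```bash
python3 - <<'E'
from h import *
import pickle
o,c,im=pickle.load(open('w1.pkl','rb'))
f=lambda x,y,z: onz(c,(165+(x+.5)/5-.5,85+(y+.5)/5-.5),z)
A,B,C,D=f(135,25,.096),f(163,530,.096),f(202,25,.096),f(225,530,.096)
for P,Q in((A,B),(C,D)): print('panel len',np.linalg.norm(P-Q),'yaw of drawer x',np.degrees(np.arctan2(*(P-Q)[[1,0]]))-90)
pm=(A+B+C+D)/4;print('panel',pm,'thick',np.linalg.norm(A-C))
# front of housing top edges & redline in full image
P,Q=onz(c,(451,55),.104),onz(c,(434,225),.104);print('redline yaw',np.degrees(np.arctan2(*(P-Q)[[1,0]]))-90,(P+Q)/2)
P,Q=onz(c,(371,49),.104),onz(c,(364,229),.104);print('front',np.degrees(np.arctan2(*(P-Q)[[1,0]]))-90,(P+Q)/2,np.linalg.norm(P-Q))
for yaw in (3.,):
  y=np.radians(yaw);ex=np.array([np.cos(y),np.sin(y),0]);ey=np.array([-np.sin(y),np.cos(y),0])
  org=pm+76e-3*ex;print('origin',org)
  rel=lambda P:((P-org)@ex*1e3,(P-org)@ey*1e3)
  for n,x,yy,z in [('post tl',483,195,.044),('post tr',683,195,.044),('post bl',483,375,.044),('post br',680,378,.044),('red t',598,135,.044),('red b',596,398,.044),('fixed face edge',668,290,.044),('shoe top l',510,285,.044),('shoe r',550,285,.0435),('fl top',268,100,.05),('fl bot',282,435,.05),('innerTL',565,195,.044),('innerTLb',565,215,.044),('innerBLt',510,347,.044),('innerTRb',640,217,.044),('innerBRt',640,347,.044),('dark t',480,113,.044),('dark t2',480,157,.044),('dark b',484,377,.044),('dark b2',484,418,.044)]:
    print(n,np.round(rel(f(x,yy,z)),1))
  print('knob',np.round(rel(f(28,275,.052)),1), np.round(rel(f(85,196,.052)),1), np.round(rel(f(85,354,.052)),1))
E
```

```text
panel len 0.08887274340279944 yaw of drawer x 3.0248288144841666
panel len 0.088755983144692 yaw of drawer x 2.9232064944400804
panel [0.54368143 0.082729   0.096     ] thick 0.011665453273208677
redline yaw 3.087453325921345 [0.75769555 0.09242912 0.104     ]
front 3.980738254066324 [0.69058345 0.08861945 0.104     ] 0.1551712634713934
origin [0.61957728 0.08670653 0.096     ]
post tl [-24.1  15.2]
post tr [16.9 15.1]
post bl [-24.5 -21.5]
post br [ 16.7 -22.2]
red t [-0.6 27.1]
red b [ -0.9 -26.4]
fixed face edge [14. -4.]
shoe top l [-18.7  -3. ]
shoe r [-10.4  -3. ]
fl top [-66.5  34.1]
fl bot [-66.3 -33.1]
innerTL [-7.3 15.2]
innerTLb [-7.3 11.2]
innerBLt [-18.8 -15.7]
innerTRb [ 8.1 10.7]
innerBRt [  8.3 -15.8]
dark t [-24.5  31.5]
dark t2 [-24.6  22.8]
dark b [-24.3 -21.9]
dark b2 [-24.4 -30.5]
knob [-116.7    0.3] [-104.    15.8] [-106.   -15.8]
```

```bash
python3 - <<'E'
from h import *
print(delta([0.597,-0.381,0.2],tool=down(np.radians(60))))
E
```

```text
(array([-413.02885809,  -36.78650919,   49.39830711]), array([-1.79358538e-03, -5.38607091e-04, -9.94491110e-01]))
```

carry_out:
  plan:
    - {"hand": 87,"travel": [-413,-37,49],"angular": [0,0,-0.994]}
    - {"hand": 87,"travel": [-413,-37,49],"angular": [0,0,-0.994]}
    - {"hand": 87,"travel": [-413,-37,49],"angular": [0,0,-0.994]}
    - {"hand": 87,"travel": [-413,-37,49],"angular": [0,0,-0.994]}
    - {"hand": 87,"travel": [-413,-37,49],"angular": [0,0,-0.994]}
    - {"hand": 87,"travel": [-413,-37,49],"angular": [0,0,-0.994]}
    - {"hand": 87,"travel": [-413,-37,49],"angular": [0,0,-0.994]}
    - {"hand": 87,"travel": [-413,-37,49],"angular": [0,0,-0.994]}
    - {"hand": 87,"travel": [-413,-37,49],"angular": [0,0,-0.994]}
    - {"hand": 87,"travel": [-413,-37,49],"angular": [0,0,-0.994]}

```text
clock: 2.62
tcp_pos: [0.5987, -0.3578, 0.2028]
eef_rot: [0.256, 0.967, 0.001, -0.001]
wrist_force: [0.2, -0.4, 0.3]
width: 0.0866
```

carry_out:
  plan:
    - {"hand": 87,"travel": [0,0,0],"angular": [0,0,0]}

```text
clock: 2.7
tcp_pos: [0.594, -0.3667, 0.201]
eef_rot: [0.26, 0.966, -0.003, -0.002]
wrist_force: [-2.3, -1.9, 0.3]
width: 0.0874
```

```bash
python3 - <<'E'
from h import *
print(delta([0.597,-0.381,0.2],tool=down(np.radians(60))))
E
```

```text
(array([ -9.75140143, -10.87954705,   1.08034304]), array([-0.00592237, -0.0027104 , -0.0029376 ]))
```

carry_out:
  plan:
    - {"hand": 87,"travel": [-10,-11,1],"angular": [-0.006,-0.003,-0.003]}
    - {"hand": 87,"travel": [-10,-11,1],"angular": [-0.006,-0.003,-0.003]}
    - {"hand": 87,"travel": [-10,-11,1],"angular": [-0.006,-0.003,-0.003]}

```text
clock: 2.95
tcp_pos: [0.5971, -0.3801, 0.1996]
eef_rot: [0.259, 0.966, 0.0, -0.0]
wrist_force: [0.4, 0.6, 0.8]
width: 0.0873
```

```bash
python3 - <<'E'
from h import *
import pickle
o=manip.get_obs();c=manip.get_calibration('wrist');im=manip.capture('wrist')
pickle.dump((o,c,im),open('w2.pkl','wb'))
cv2.imwrite('pics/w2.png',im[:,:,::-1]);print(o['tcp_pos'],o['eef_rot'],abs(o['joint_velocities']).max())
E
```

```text
[ 0.59714687 -0.38011012  0.19962657] [ 2.58751257e-01  9.65943827e-01  4.10410409e-04 -3.75334769e-04] 0.027295354001291114
```

View pics/w2.png

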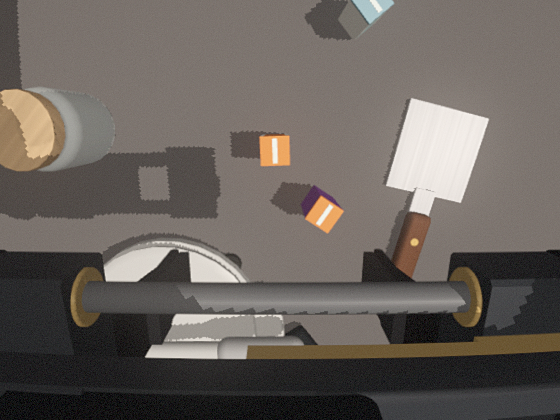

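The cell is at (275,150), nearly square to the jaws. The purple look-alike is at (322,210).

```bash
python3 - <<'E'
from h import *
import pickle
o,c,im=pickle.load(open('w2.pkl','rb'))
cr=im[125:175,250:302].astype(int)
m=((cr[:,:,0]>170)&(cr[:,:,0]-cr[:,:,2]>-10)&(cr.max(2)>190)).astype(np.uint8)
cs=cv2.findContours(m,cv2.RETR_EXTERNAL,cv2.CHAIN_APPROX_NONE)[0];k=max(cs,key=cv2.contourArea)
r=cv2.minAreaRect(k);bp=cv2.boxPoints(r)+[250,125];print(r,bp)
P=np.array([onz(c,p,.06) for p in bp]);ctr=P.mean(0);print(ctr,[np.linalg.norm(P[i]-P[i-1])*1e3 for i in range(4)])
e=P[1]-P[0];print('edge ang',np.degrees(np.arctan2(e[1],e[0])))
w=(cr.min(2)>175);ys,xs=np.nonzero(w);b=cv2.minAreaRect(np.stack([xs,ys],1).astype(np.float32));bb=cv2.boxPoints(b)+[250,125];print('bar',b)
Q=np.array([onz(c,p,.06) for p in bb]);L=[Q[1]-Q[0],Q[2]-Q[1]];l=max(L,key=np.linalg.norm);print('bar ang',np.degrees(np.arctan2(l[1],l[0])),Q.mean(0))
cv2.imwrite('pics/w2z.png',cv2.resize(im[125:175,250:302,::-1],None,fx=10,fy=10,interpolation=cv2.INTER_CUBIC))
E
```

```text
((24.0, 25.5), (29.0, 30.0), 90.0) [[259. 136.]
 [289. 136.]
 [289. 165.]
 [259. 165.]]
[ 0.5551184  -0.35793674  0.06      ] [np.float64(24.5701606868395), np.float64(25.426902735836165), np.float64(24.57269622935132), np.float64(25.91650802279456)]
edge ang 59.97100765182912
bar ((24.5, 25.5), (25.0, 5.0), 90.0)
bar ang -29.969821957466007 [ 0.55531444 -0.35755651  0.06      ]
```

View pics/w2z.png

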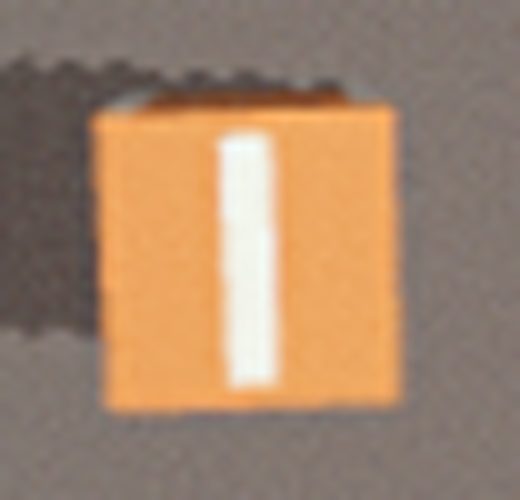

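```bash
python3 - <<'E'
from h import *
print(delta([0.5552,-0.3577,0.1],tool=down(np.radians(61.3))))
print(delta([0.5552,-0.3577,0.026],tool=down(np.radians(61.3))))
E
```

```text
(array([47.49983505, -3.09895803, 99.92841711]), array([ 0.00164091, -0.00057723, -0.02073152]))
(array([ 47.45586475,  -3.21993392, 173.92830516]), array([ 0.00164091, -0.00057723, -0.02073152]))
```

carry_out:
  plan:
    - {"hand": 75,"travel": [25,-2,35],"angular": [0.0016,0,-0.021]}
    - {"hand": 75,"travel": [47.5,-3,70],"angular": [0.0016,0,-0.021]}
    - {"hand": 75,"travel": [47.5,-3,100],"angular": [0.0016,0,-0.021]}
    - {"hand": 75,"travel": [47.5,-3,110],"angular": [0.0016,0,-0.021]}
    - {"hand": 75,"travel": [47.5,-3,110],"angular": [0.0016,0,-0.021]}

```text
clock: 3.42
tcp_pos: [0.555, -0.3538, 0.0874]
eef_rot: [0.246, 0.969, 0.001, -0.003]
wrist_force: [-0.4, 0.2, -0.1]
width: 0.0759
```

```bash
python3 - <<'E'
from h import *
print(delta([0.5552,-0.3577,0.026],tool=down(np.radians(61.3))))
cv2.imwrite('pics/w3.png',manip.capture('wrist')[:,:,::-1])
E
```

```text
(array([-2.42701094, -3.44507113, 61.37768162]), array([ 0.0015395 , -0.00557992,  0.00349094]))
```

View pics/w3.png

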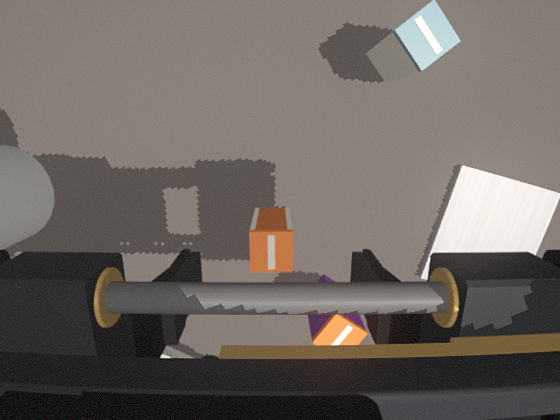

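The cap sits between the open fingers at (271,252), clear of the purple cell, so I'm going down.

carry_out:
  plan:
    - {"hand": 75,"travel": [-2.4,-3.4,20],"angular": [0,-0.005,0.003]}
    - {"hand": 75,"travel": [-2.4,-3.4,40],"angular": [0,-0.005,0.003]}
    - {"hand": 75,"travel": [-2.4,-3.4,56],"angular": [0,-0.005,0.003]}
    - {"hand": 75,"travel": [-2.4,-3.4,61],"angular": [0,-0.005,0.003]}
    - {"hand": 75,"travel": [-2.4,-3.4,61],"angular": [0,-0.005,0.003]}
    - {"hand": 50,"travel": [-2.4,-3.4,61],"angular": [0,-0.005,0.003]}
    - {"hand": 40,"travel": [-2.4,-3.4,61],"angular": [0,-0.005,0.003]}
    - {"hand": 32,"travel": [-2.4,-3.4,61],"angular": [0,-0.005,0.003]}

```text
clock: 4.13
tcp_pos: [0.5581, -0.3603, 0.0309]
eef_rot: [0.248, 0.969, -0.0, 0.003]
wrist_force: [-0.5, 0.8, 0.2]
width: 0.0621
```

```bash
python3 - <<'E'
from h import *
o=manip.get_obs();print(o['tcp_pos'],o['width'],o['wrist_force'],delta([0.5552,-0.3577,0.026],tool=down(np.radians(61.3))))
cv2.imwrite('pics/w4.png',manip.capture('wrist')[:,:,::-1])
E
```

```text
[ 0.55813943 -0.36034053  0.03087413] 0.062107048618081154 [-0.54448018  0.77904236  0.21895596] (array([3.8791022 , 0.90014201, 4.84892777]), array([9.74724677e-04, 6.75104236e-03, 8.54844385e-05]))
```

View pics/w4.png

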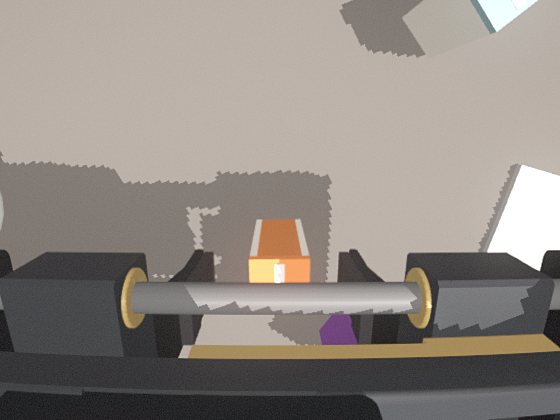

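The cell sits between the fingers (cap about (280,255)) and the tool is 4 mm off, so I'll settle first and then close.

carry_out:
  plan:
    - {"hand": 45,"travel": [3.9,0.9,4.8],"angular": [0.001,0.007,0]}
    - {"hand": 40,"travel": [3.9,0.9,4.8],"angular": [0.001,0.007,0]}
    - {"hand": 35,"travel": [3.9,0.9,4.8],"angular": [0.001,0.007,0]}
    - {"hand": 35,"travel": [3.9,0.9,4.8],"angular": [0.001,0.007,0]}
    - {"hand": 35,"travel": [3.9,0.9,4.8],"angular": [0.001,0.007,0]}

```text
clock: 4.6
tcp_pos: [0.5549, -0.3576, 0.0257]
eef_rot: [0.248, 0.969, 0.0, -0.0]
wrist_force: [-0.0, -0.4, 0.6]
width: 0.0358
```

```bash
python3 - <<'E'
from h import *
o=manip.get_obs();print(o['tcp_pos'],o['width'],o['wrist_force'],delta([0.5552,-0.3577,0.026],tool=down(np.radians(61.3))))
E
```

```text
[ 0.55492075 -0.35756808  0.02573372] 0.0358359151191486 [-0.02787234 -0.3794782   0.56512855] (array([-0.30810769,  0.01835657, -0.26650119]), array([-5.66760472e-05, -7.15739136e-04,  5.17589689e-05]))
```

carry_out:
  plan:
    - {"hand": 30,"travel": [0,0,0],"angular": [0,0,0]}
    - {"hand": 27,"travel": [0,0,0],"angular": [0,0,0]}
    - {"hand": 22,"travel": [0,0,0],"angular": [0,0,0]}
    - {"hand": 15,"travel": [0,0,0],"angular": [0,0,0]}
    - {"hand": 15,"travel": [0,0,0],"angular": [0,0,0]}
    - {"hand": 15,"travel": [0,0,0],"angular": [0,0,0]}

```text
clock: 5.1
tcp_pos: [0.555, -0.3575, 0.0257]
eef_rot: [0.248, 0.969, 0.0, -0.0]
wrist_force: [-0.2, 0.9, -0.3]
width: 0.0248
```

```bash
python3 - <<'E'
from h import *
o=manip.get_obs();print(o['tcp_pos'],o['width'],o['wrist_force'],o['ft_torque'])
cv2.imwrite('pics/w5.png',manip.capture('wrist')[:,:,::-1])
E
```

```text
[ 0.5549616  -0.35753605  0.02568185] 0.024818523648269752 [-0.19809462  0.89363029 -0.26152946] [ 0.02031792 -0.09826203  0.02895891]
```

View pics/w5.png

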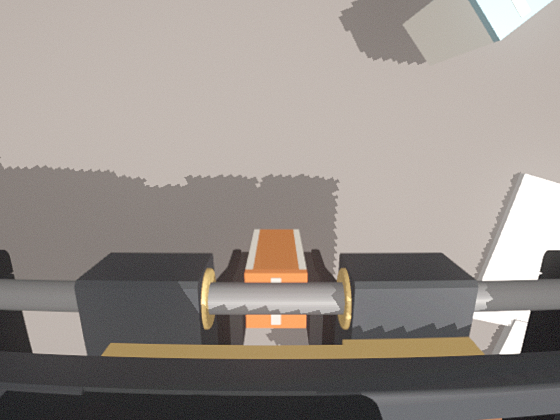

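```bash
python3 - <<'E'
from h import *
o=manip.get_obs();c=manip.get_calibration('wrist');r=R.from_quat(o['eef_rot'])
im=cv2.imread('pics/w5.png')
cv2.imwrite('pics/w5z.png',cv2.resize(im[220:340,225:325],None,fx=5,fy=5,interpolation=cv2.INTER_CUBIC))
for uv,z in [((276,268.5),.06),((276,327.5),.06),((245,268.5),.06),((307,268.5),.06),((276,230),0),((254,230),0),((299,230),0)]:
    print(uv,(r.inv().apply(onz(c,uv,z)-o['tcp_pos'])*1e3).round(1))
E
```

```text
(276, 268.5) [ 14.2  -0.6 -34.3]
(276, 327.5) [-12.5  -0.6 -34.3]
(245, 268.5) [ 14.2 -12.9 -34.3]
(307, 268.5) [ 14.2  11.7 -34.3]
(276, 230) [11.6 -0.4 25.7]
(254, 230) [ 11.6 -12.9  25.7]
(299, 230) [11.6 12.5 25.7]
```

View pics/w5z.png

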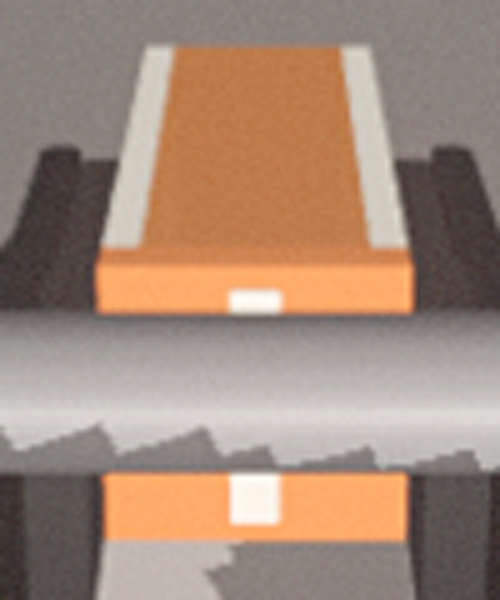

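```bash
python3 - <<'E'
from h import *
print(delta([0.6169,0.0836,0.17],tool=down(np.radians(3))))
E
```

```text
(array([ 157.6062285 ,  416.71395298, -144.17655002]), array([-3.55007625e-04, -5.87625572e-04,  1.01757971e+00]))
```

carry_out:
  plan:
    - {"hand": 15,"travel": [0,0,-15],"angular": [0,0,0]}
    - {"hand": 15,"travel": [0,0,-45],"angular": [0,0,0]}
    - {"hand": 15,"travel": [0,0,-80],"angular": [0,0,0]}
    - {"hand": 15,"travel": [10,26,-110],"angular": [0,0,0.1]}
    - {"hand": 15,"travel": [23,60,-140],"angular": [0,0,0.2]}
    - {"hand": 15,"travel": [36,95,-144],"angular": [0,0,0.3]}
    - {"hand": 15,"travel": [49,130,-144],"angular": [0,0,0.4]}
    - {"hand": 15,"travel": [62,165,-144],"angular": [0,0,0.5]}
    - {"hand": 15,"travel": [75,200,-144],"angular": [0,0,0.6]}
    - {"hand": 15,"travel": [88,235,-144],"angular": [0,0,0.7]}

```text
clock: 5.98
tcp_pos: [0.5907, -0.1076, 0.1711]
eef_rot: [0.567, 0.824, 0.0, 0.0]
wrist_force: [-0.0, -0.1, -1.4]
width: 0.025
```

```bash
python3 - <<'E'
from h import *
print(manip.get_obs()['width'],delta([0.6169,0.0836,0.17],tool=down(np.radians(3))))
E
```

```text
0.024981513920828636 (array([169.29509625,  92.68961985,   1.26160763]), array([ 0.00076907, -0.00044215,  0.31222801]))
```

carry_out:
  plan:
    - {"hand": 15,"travel": [34,19,0],"angular": [0,0,0.08]}
    - {"hand": 15,"travel": [68,37,0],"angular": [0,0,0.16]}
    - {"hand": 15,"travel": [102,56,0],"angular": [0,0,0.24]}
    - {"hand": 15,"travel": [136,75,0],"angular": [0,0,0.312]}
    - {"hand": 15,"travel": [160,87,1],"angular": [0,0,0.312]}
    - {"hand": 15,"travel": [169,92.7,1],"angular": [0,0,0.312]}
    - {"hand": 15,"travel": [169,92.7,1],"angular": [0,0,0.312]}
    - {"hand": 15,"travel": [169,92.7,1],"angular": [0,0,0.312]}
    - {"hand": 15,"travel": [169,92.7,1],"angular": [0,0,0.312]}

```text
clock: 6.73
tcp_pos: [0.6171, 0.08, 0.1708]
eef_rot: [0.69, 0.724, -0.0, 0.001]
wrist_force: [-0.6, -0.2, -0.8]
width: 0.0247
```

```bash
python3 - <<'E'
from h import *
import pickle
o=manip.get_obs();print(o['width'],o['wrist_force'],delta([0.6169,0.0836,0.17],tool=down(np.radians(3))))
c=manip.get_calibration('wrist');im=manip.capture('wrist');pickle.dump((o,c,im),open('w6.pkl','wb'));cv2.imwrite('pics/w6.png',im[:,:,::-1])
E
```

```text
0.02474602521868474 [-0.63920008 -0.20964721 -0.8108963 ] (array([3.56942675, 0.01526366, 0.80834175]), array([ 0.00092606,  0.00101151, -0.00321164]))
```

View pics/w6.png

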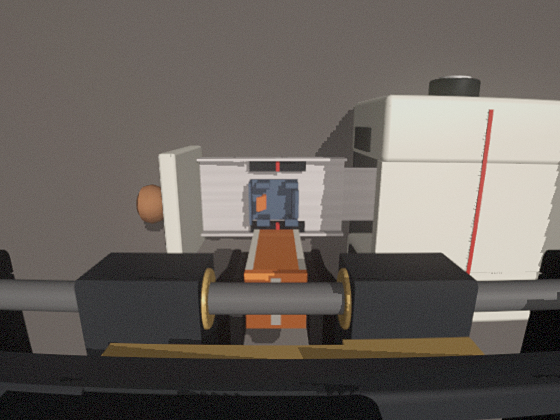

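```bash
python3 - <<'E'
import cv2
a=cv2.imread('pics/w6.png')
cv2.imwrite('pics/w6z.png',cv2.resize(a[145:245,235:315],None,fx=6,fy=6,interpolation=cv2.INTER_CUBIC))
E
```

```text
(no output)
```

View pics/w6z.png

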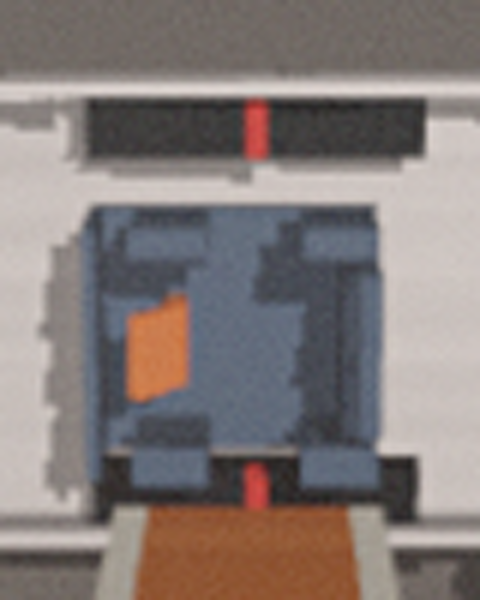

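```bash
python3 - <<'E'
from h import *
import pickle
o,c,im=pickle.load(open('w6.pkl','rb'))
f=lambda x,y,z: onz(c,(235+(x+.5)/6-.5,145+(y+.5)/6-.5),z)
y=np.radians(3);ex=np.array([np.cos(y),np.sin(y),0]);ey=np.array([-np.sin(y),np.cos(y),0])
org=np.array([0.61958,0.08671,0])
rel=lambda P:np.round(((P-org)@ex*1e3,(P-org)@ey*1e3),1)
for n,x,yy in [('ul out',127,225),('ul in',208,258),('ur in',300,258),('ur out',376,225),('lr out',377,488),('ll out',131,488),('ll in',210,447),('lr in',300,447),('fixed',377,350),('red t',257,128),('red b',257,485),('shoe r',188,345),('shoe l',128,345)]:
  print(n,rel(f(x,yy,.044)))
print('shoe at z.0435/.034 r',rel(f(188,345,.034)))
print('tcp',rel(o['tcp_pos']),c['eye'])
E
```

```text
ul out [-18.5  16. ]
ul in [-7.3 11.3]
ur in [ 5.6 11.2]
ur out [16.2 15.9]
lr out [ 16.8 -22.4]
ll out [-18.7 -22.3]
ll in [ -7.2 -16.2]
lr in [  5.7 -16.2]
fixed [16.5 -2. ]
red t [-0.4 29.4]
red b [ -0.5 -21.9]
shoe r [-10.2  -1.2]
shoe l [-18.7  -1.2]
shoe at z.0435/.034 r [-10.5  -3.4]
tcp [-2.9 -6.5] [0.61421252 0.1498503  0.33263873]
```

```bash
python3 - <<'E'
from h import *
print(delta([0.6169,0.0836,0.077],tool=down(np.radians(3))))
E
```

```text
(array([ 3.78783865e+00, -8.97155657e-02,  9.37688347e+01]), array([ 0.00095772,  0.00068501, -0.00394902]))
```

carry_out:
  plan:
    - {"hand": 15,"travel": [3.8,0,20],"angular": [0.001,0.001,-0.004]}
    - {"hand": 15,"travel": [3.8,0,40],"angular": [0.001,0.001,-0.004]}
    - {"hand": 15,"travel": [3.8,0,60],"angular": [0.001,0.001,-0.004]}
    - {"hand": 15,"travel": [3.8,0,78],"angular": [0.001,0.001,-0.004]}
    - {"hand": 15,"travel": [3.8,0,86],"angular": [0.001,0.001,-0.004]}
    - {"hand": 15,"travel": [3.8,0,88],"angular": [0.001,0.001,-0.004]}
    - {"hand": 15,"travel": [3.8,0,88],"angular": [0.001,0.001,-0.004]}
    - {"hand": 15,"travel": [3.8,0,88],"angular": [0.001,0.001,-0.004]}

```text
clock: 7.45
tcp_pos: [0.6179, 0.0829, 0.084]
eef_rot: [0.689, 0.725, 0.001, 0.0]
wrist_force: [0.6, 0.5, -0.6]
width: 0.0246
```

```bash
python3 - <<'E'
from h import *
import pickle
o=manip.get_obs();print(o['width'],o['wrist_force'],o['tcp_pos'],delta([0.6169,0.0836,0.077],tool=down(np.radians(3))))
c=manip.get_calibration('wrist');im=manip.capture('wrist');pickle.dump((o,c,im),open('w7.pkl','wb'));cv2.imwrite('pics/w7.png',im[:,:,::-1])
E
```

```text
0.024639010176830217 [ 0.55472516  0.48028856 -0.57183308] [0.61787787 0.08287325 0.08403649] (array([ 0.77325232, -0.95194493,  7.03508718]), array([ 0.0017993 , -0.00038675, -0.00101686]))
```

View pics/w7.png

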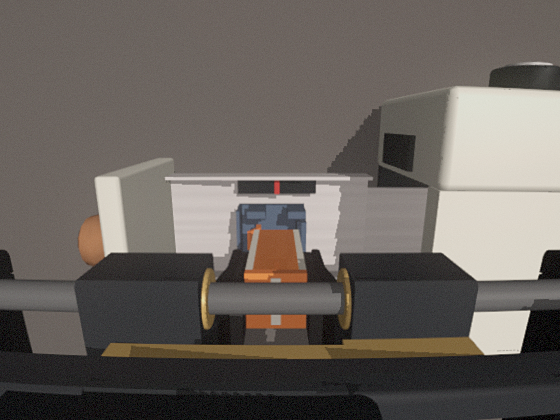

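```bash
python3 - <<'E'
import cv2
a=cv2.imread('pics/w7.png')
cv2.imwrite('pics/w7z.png',cv2.resize(a[170:280,225:325],None,fx=5.4,fy=5.4,interpolation=cv2.INTER_CUBIC))
E
```

```text
(no output)
```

View pics/w7z.png

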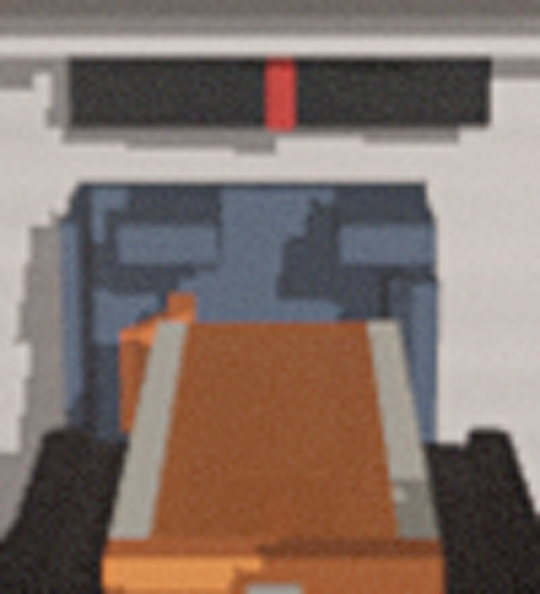

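```bash
python3 - <<'E'
from h import *
import pickle
o,c,im=pickle.load(open('w7.pkl','rb'))
f=lambda x,y,z: onz(c,(225+(x+.5)/5.4-.5,170+(y+.5)/5.4-.5),z)
y=np.radians(3);ex=np.array([np.cos(y),np.sin(y),0]);ey=np.array([-np.sin(y),np.cos(y),0])
org=np.array([0.61958,0.08671,0])
rel=lambda P:np.round(((P-org)@ex*1e3,(P-org)@ey*1e3),1)
for n,x,yy in [('ul out',119,225),('ul in',218,264),('ur in',340,264),('ur out',436,225),('red t',281,90)]: print(n,rel(f(x,yy,.044)))
zf=o['tcp_pos'][2]-.0257
print('foot',rel(f(160,322,zf)),rel(f(400,322,zf)),'tcp',rel(o['tcp_pos']))
E
```

```text
ul out [-18.4  15.5]
ul in [-7.5 11. ]
ur in [ 6.1 10.9]
ur out [16.7 15.4]
red t [-0.5 30.6]
foot [-13.2   8.6] [11.9  8.6] tcp [-1.9 -3.7]
```

```bash
python3 - <<'E'
from h import *
import pickle
for n in ('w1','w2','w6','w7'):
  o,c,im=pickle.load(open(n+'.pkl','rb'));r=R.from_quat(o['eef_rot'])
  print(n,r.inv().apply(c['eye']-o['tcp_pos'])*1e3,(r.inv()*R.from_quat(c['orientation'])).as_rotvec())
o=manip.get_obs();c=manip.get_calibration('wrist');r=R.from_quat(o['eef_rot']);print(r.inv().apply(c['eye']-o['tcp_pos'])*1e3,(r.inv()*R.from_quat(c['orientation'])).as_rotvec(),o['tcp_pos'])
y=np.radians(3);print(down(y).inv().apply(o['tcp_pos']-np.array([.6169,.0834,.077]))*1e3)
E
```

```text
w1 [  69.69793702    0.72998803 -161.90436442] [-0.20641033 -0.20535545  1.56146806]
w2 [  69.74580672   -0.80239606 -161.89413057] [-0.20804148 -0.20562328  1.56148398]
w6 [  69.7074571     0.73671569 -161.89666848] [-0.2064478  -0.20536434  1.56144273]
w7 [  69.72209107    0.72983511 -161.89406741] [-0.20639931 -0.20533151  1.56144515]
[  69.68683397    0.74642035 -161.89883758] [-0.20648254 -0.20529912  1.56148   ] [0.61801585 0.08322239 0.08426652]
[-0.23576622  1.10502809 -7.26651855]
```

```bash
python3 - <<'E'
from h import *
print(delta([0.6162,0.0834,0.073],tool=down(np.radians(3))))
E
```

```text
(array([ 0.26418429, -1.82936287, 11.26263491]), array([ 0.00223126, -0.00063331, -0.00059618]))
```

carry_out:
  plan:
    - {"hand": 15,"travel": [0.3,-1.8,3],"angular": [0.002,-0.001,0]}
    - {"hand": 15,"travel": [0.3,-1.8,6],"angular": [0.002,-0.001,0]}
    - {"hand": 15,"travel": [0.3,-1.8,9],"angular": [0.002,-0.001,0]}
    - {"hand": 15,"travel": [0.3,-1.8,11],"angular": [0.002,-0.001,0]}
    - {"hand": 15,"travel": [0.3,-1.8,11],"angular": [0.002,-0.001,0]}
    - {"hand": 15,"travel": [0.3,-1.8,11],"angular": [0.002,-0.001,0]}

```text
clock: 8.0
tcp_pos: [0.6161, 0.0835, 0.073]
eef_rot: [0.689, 0.725, -0.0, 0.0]
wrist_force: [0.1, -0.1, -1.3]
width: 0.0248
```

```bash
cat > st.py <<'E'
from h import *
import sys
o=manip.get_obs()
t=[float(v) for v in sys.argv[1:4]]
d,rv=delta(t,tool=down(np.radians(3)))
print('w',o['width'].__round__(4),'F',o['wrist_force'].round(2),'T',o['ft_torque'].round(2),'tcp',o['tcp_pos'].round(4),'d',d.round(2),rv.round(4))
E
python3 st.py 0.6162 0.0834 0.073
```

```text
w 0.0248 F [ 0.13 -0.1  -1.34] T [-0.06  0.04  0.03] tcp [0.6161 0.0835 0.073 ] d [-0.06  0.11  0.01] [-0.0001  0.0005 -0.0005]
```

carry_out:
  plan:
    - {"hand": 15,"travel": [0,0,0.7],"angular": [0,0,0]}
    - {"hand": 15,"travel": [0,0,1.4],"angular": [0,0,0]}
    - {"hand": 15,"travel": [0,0,2.1],"angular": [0,0,0]}
    - {"hand": 15,"travel": [0,0,2.8],"angular": [0,0,0]}
    - {"hand": 15,"travel": [0,0,3.5],"angular": [0,0,0]}
    - {"hand": 15,"travel": [0,0,3.5],"angular": [0,0,0]}

```text
clock: 8.5
tcp_pos: [0.616, 0.0834, 0.0693]
eef_rot: [0.689, 0.725, -0.0, 0.0]
wrist_force: [1.1, -0.0, -1.7]
width: 0.025
```

```bash
python3 st.py 0.6162 0.0834 0.070
```

```text
w 0.025 F [ 1.07 -0.04 -1.65] T [-0.06  0.1   0.02] tcp [0.616  0.0834 0.0693] d [-0.03  0.24 -0.67] [-0.0004  0.0006 -0.0005]
```

carry_out:
  plan:
    - {"hand": 15,"travel": [0,0,0.7],"angular": [0,0,0]}
    - {"hand": 15,"travel": [0,0,1.4],"angular": [0,0,0]}
    - {"hand": 15,"travel": [0,0,2.0],"angular": [0,0,0]}
    - {"hand": 15,"travel": [0,0,2.0],"angular": [0,0,0]}

```text
clock: 8.83
tcp_pos: [0.6158, 0.0834, 0.0671]
eef_rot: [0.689, 0.725, -0.0, -0.0]
wrist_force: [-0.7, -0.9, -0.6]
width: 0.0245
```

```bash
python3 st.py 0.6162 0.0834 0.070
```

```text
w 0.0245 F [-0.73 -0.85 -0.58] T [-0.05  0.01 -0.07] tcp [0.6158 0.0834 0.0671] d [-0.06  0.35 -2.87] [-0.0007  0.0006 -0.0005]
```

carry_out:
  plan:
    - {"hand": 15,"travel": [0,0.3,0.7],"angular": [0,0,0]}
    - {"hand": 15,"travel": [0,0.3,1.4],"angular": [0,0,0]}
    - {"hand": 15,"travel": [0,0.3,2.0],"angular": [0,0,0]}
    - {"hand": 15,"travel": [0,0.3,2.0],"angular": [0,0,0]}

```text
clock: 9.17
tcp_pos: [0.6165, 0.0835, 0.0653]
eef_rot: [0.689, 0.725, -0.0, 0.0]
wrist_force: [-0.3, 0.1, 0.4]
width: 0.0248
```

```bash
python3 st.py 0.6162 0.0834 0.070
```

```text
w 0.0248 F [-0.32  0.14  0.37] T [-0.05 -0.13 -0.04] tcp [0.6165 0.0835 0.0653] d [-0.05 -0.31 -4.71] [ 0.      0.0006 -0.0005]
```

carry_out:
  plan:
    - {"hand": 15,"travel": [0,0,0.7],"angular": [0,0,0]}
    - {"hand": 15,"travel": [0,0,1.4],"angular": [0,0,0]}
    - {"hand": 15,"travel": [0,0,2.0],"angular": [0,0,0]}
    - {"hand": 15,"travel": [0,0,2.0],"angular": [0,0,0]}

```text
clock: 9.5
tcp_pos: [0.6171, 0.0835, 0.0637]
eef_rot: [0.689, 0.725, 0.0, 0.001]
wrist_force: [2.2, 0.9, 2.0]
width: 0.025
```

```bash
python3 st.py 0.6162 0.0834 0.070
```

```text
w 0.025 F [2.25 0.9  2.  ] T [-0.05 -0.19 -0.03] tcp [0.6171 0.0835 0.0637] d [-0.04 -0.94 -6.3 ] [ 0.0014  0.0004 -0.0006]
```

carry_out:
  plan:
    - {"hand": 15,"travel": [0,0.3,0.7],"angular": [0.001,0,0]}
    - {"hand": 15,"travel": [0,0.4,1.4],"angular": [0.001,0,0]}
    - {"hand": 15,"travel": [0,0.5,2.1],"angular": [0.001,0,0]}
    - {"hand": 15,"travel": [0,0.5,2.6],"angular": [0.001,0,0]}
    - {"hand": 15,"travel": [0,0.5,2.6],"angular": [0.001,0,0]}

```text
clock: 9.92
tcp_pos: [0.618, 0.0836, 0.0613]
eef_rot: [0.689, 0.725, 0.0, 0.001]
wrist_force: [1.1, -0.2, 2.6]
width: 0.0242
```

```bash
python3 st.py 0.6162 0.0834 0.070
```

```text
w 0.0242 F [ 1.12 -0.24  2.57] T [-0.1  -0.35 -0.01] tcp [0.618  0.0836 0.0613] d [-0.1  -1.8  -8.75] [ 0.0012  0.0004 -0.0005]
```

carry_out:
  plan:
    - {"hand": 15,"travel": [0,0,0.7],"angular": [0.001,0,0]}
    - {"hand": 15,"travel": [0,0,1.4],"angular": [0.001,0,0]}
    - {"hand": 15,"travel": [0,0,2.1],"angular": [0.001,0,0]}
    - {"hand": 15,"travel": [0,0,2.8],"angular": [0.001,0,0]}
    - {"hand": 15,"travel": [0,0,2.8],"angular": [0.001,0,0]}

```text
clock: 10.33
tcp_pos: [0.6182, 0.0836, 0.0581]
eef_rot: [0.689, 0.725, 0.0, 0.0]
wrist_force: [2.3, 0.1, 1.6]
width: 0.0246
```

```bash
python3 st.py 0.6162 0.0834 0.070
```

```text
w 0.0246 F [2.32 0.15 1.63] T [-0.08 -0.52  0.05] tcp [0.6182 0.0836 0.0581] d [ -0.11  -1.95 -11.87] [ 0.0006  0.0005 -0.0005]
```

carry_out:
  plan:
    - {"hand": 15,"travel": [0,0,0.7],"angular": [0,0,0]}
    - {"hand": 15,"travel": [0,0,1.4],"angular": [0,0,0]}
    - {"hand": 15,"travel": [0,0,2.1],"angular": [0,0,0]}
    - {"hand": 15,"travel": [0,0,2.8],"angular": [0,0,0]}
    - {"hand": 15,"travel": [0,0,2.8],"angular": [0,0,0]}

```text
clock: 10.75
tcp_pos: [0.6181, 0.0836, 0.055]
eef_rot: [0.689, 0.725, -0.0, 0.0]
wrist_force: [2.3, -0.2, -1.0]
width: 0.0249
```

```bash
python3 st.py 0.6162 0.0834 0.070
```

```text
w 0.0249 F [ 2.34 -0.15 -0.99] T [-0.05 -0.63  0.01] tcp [0.6181 0.0836 0.055 ] d [ -0.11  -1.88 -15.03] [ 0.0004  0.0006 -0.0005]
```

carry_out:
  plan:
    - {"hand": 15,"travel": [0,0,0.7],"angular": [0,0,0]}
    - {"hand": 15,"travel": [0,0,1.4],"angular": [0,0,0]}
    - {"hand": 15,"travel": [0,0,2.1],"angular": [0,0,0]}
    - {"hand": 15,"travel": [0,0,2.8],"angular": [0,0,0]}
    - {"hand": 15,"travel": [0,0,3.2],"angular": [0,0,0]}

```text
clock: 11.17
tcp_pos: [0.6181, 0.0836, 0.0517]
eef_rot: [0.689, 0.725, -0.0, 0.0]
wrist_force: [2.2, 0.0, 0.7]
width: 0.025
```

```bash
python3 st.py 0.6162 0.0834 0.070
```

```text
w 0.025 F [2.22 0.02 0.69] T [-0.06 -0.51  0.02] tcp [0.6181 0.0836 0.0517] d [ -0.09  -1.9  -18.31] [ 0.0005  0.0006 -0.0005]
```

carry_out:
  plan:
    - {"hand": 15,"travel": [0,0,0.4],"angular": [0,0,0]}
    - {"hand": 15,"travel": [0,0,0.8],"angular": [0,0,0]}
    - {"hand": 15,"travel": [0,0,1.2],"angular": [0,0,0]}
    - {"hand": 15,"travel": [0,0,1.6],"angular": [0,0,0]}
    - {"hand": 15,"travel": [0,0,1.6],"angular": [0,0,0]}

```text
clock: 11.58
tcp_pos: [0.6181, 0.0835, 0.05]
eef_rot: [0.689, 0.725, -0.0, 0.0]
wrist_force: [2.7, -0.2, 0.1]
width: 0.025
```

```bash
python3 st.py 0.6162 0.0834 0.070
```

```text
w 0.025 F [ 2.7  -0.18  0.12] T [-0.09 -0.52 -0.04] tcp [0.6181 0.0835 0.05  ] d [ -0.04  -1.92 -19.98] [ 0.0005  0.0007 -0.0005]
```

carry_out:
  plan:
    - {"hand": 15,"travel": [0,0,0.4],"angular": [0,0,0]}
    - {"hand": 15,"travel": [0,0,0.8],"angular": [0,0,0]}
    - {"hand": 15,"travel": [0,0,1.2],"angular": [0,0,0]}
    - {"hand": 15,"travel": [0,0,1.2],"angular": [0,0,0]}

```text
clock: 11.92
tcp_pos: [0.6182, 0.0836, 0.0496]
eef_rot: [0.689, 0.725, 0.0, 0.0]
wrist_force: [1.3, -0.1, 6.3]
width: 0.025
```

```bash
python3 st.py 0.6162 0.0834 0.070; python3 - <<'E'
from h import *
im=manip.capture('wrist');cv2.imwrite('pics/w8.png',im[:,:,::-1])
E
```

```text
w 0.025 F [ 1.28 -0.06  6.27] T [-0.06  0.05 -0.01] tcp [0.6182 0.0836 0.0496] d [ -0.08  -1.95 -20.4 ] [ 0.0005  0.0003 -0.0006]
```

View pics/w8.png

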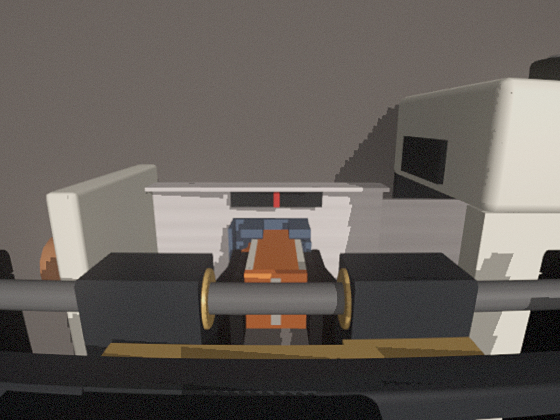

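The floor was met at TCP z 0.0496 (expected 0.0497), with the force rising to about 6 N, so the cell is home. The next move lets go.

carry_out:
  plan:
    - {"hand": 25,"travel": [0,0,0],"angular": [0,0,0]}
    - {"hand": 28,"travel": [0,0,0],"angular": [0,0,0]}
    - {"hand": 34,"travel": [0,0,0],"angular": [0,0,0]}
    - {"hand": 42,"travel": [0,0,0],"angular": [0,0,0]}
    - {"hand": 48,"travel": [0,0,0],"angular": [0,0,0]}
    - {"hand": 48,"travel": [0,0,0],"angular": [0,0,0]}

```text
clock: 12.47
tcp_pos: [0.6176, 0.0835, 0.0492]
eef_rot: [0.689, 0.725, -0.0, -0.0]
wrist_force: [0.2, 0.1, -0.2]
width: 0.0448
```

```bash
python3 st.py 0.6162 0.0834 0.070
```

```text
w 0.0448 F [ 0.24  0.12 -0.21] T [-0.11  0.11 -0.01] tcp [0.6176 0.0835 0.0492] d [ -0.04  -1.44 -20.84] [-0.0007  0.0005 -0.0005]
```

carry_out:
  plan:
    - {"hand": 50,"travel": [0,0.5,-5],"angular": [0,0,0]}
    - {"hand": 50,"travel": [0,0.5,-20],"angular": [0,0,0]}
    - {"hand": 50,"travel": [0,0.5,-50],"angular": [0,0,0]}
    - {"hand": 50,"travel": [0,0.5,-85],"angular": [0,0,0]}
    - {"hand": 50,"travel": [-20,0.5,-120],"angular": [0,0,0]}
    - {"hand": 40,"travel": [-48,0,-150],"angular": [0,0,0]}
    - {"hand": 20,"travel": [-48,0,-150],"angular": [0,0,0]}
    - {"hand": 0,"travel": [-48,0,-150],"angular": [0,0,0]}

```text
clock: 13.13
tcp_pos: [0.6217, 0.0328, 0.2024]
eef_rot: [0.69, 0.724, 0.001, 0.002]
wrist_force: [-1.6, 1.1, -0.5]
width: 0.0375
```

```bash
python3 st.py 0.445 0.0775 0.2; python3 - <<'E'
from h import *
import pickle
o=manip.get_obs();c=manip.get_calibration('wrist');im=manip.capture('wrist');pickle.dump((o,c,im),open('w9.pkl','wb'));cv2.imwrite('pics/w9.png',im[:,:,::-1])
E
```

```text
w 0.0375 F [-1.55  1.09 -0.51] T [-0.02  0.04 -0.05] tcp [0.6217 0.0328 0.2024] d [  53.06 -174.39    1.55] [ 0.0046  0.0004 -0.005 ]
```

View pics/w9.png

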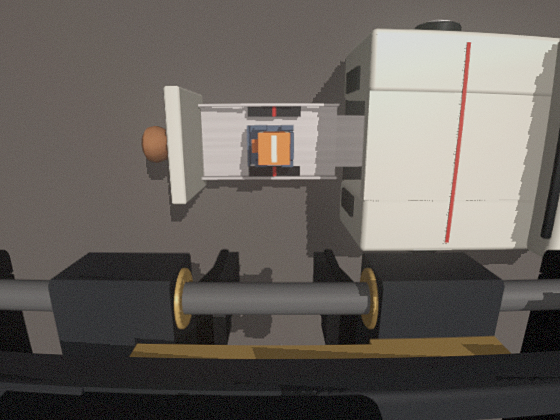

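The cell stands in the holder at (274,149) with the white bar across the drawer. I'll check its top height by size and measure the knob.

```bash
python3 - <<'E'
from h import *
import pickle
o,c,im=pickle.load(open('w9.pkl','rb'))
cv2.imwrite('pics/w9z.png',cv2.resize(im[80:210,135:305,::-1],None,fx=4.6,fy=4.6,interpolation=cv2.INTER_CUBIC))
E
```

```text
(no output)
```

View pics/w9z.png

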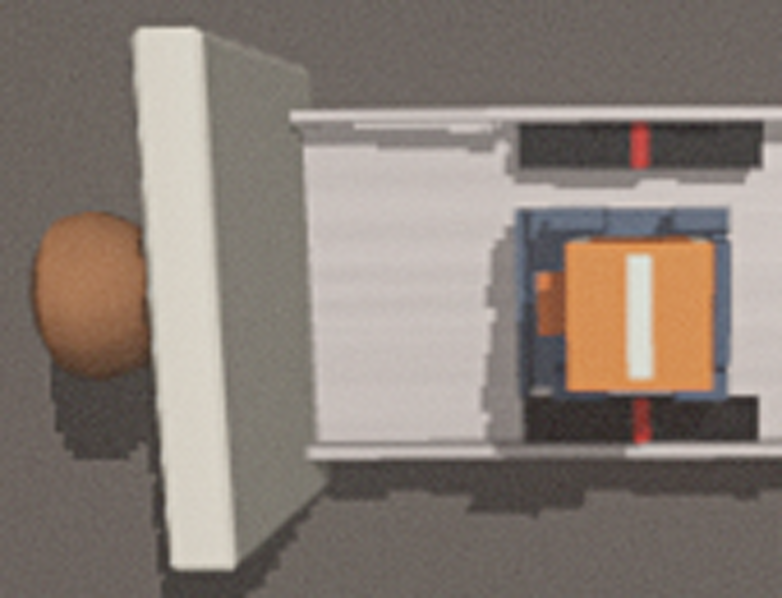

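```bash
python3 - <<'E'
from h import *
import pickle
o,c,im=pickle.load(open('w9.pkl','rb'))
f=lambda x,y,z: onz(c,(135+(x+.5)/4.6-.5,80+(y+.5)/4.6-.5),z)
y=np.radians(3);ex=np.array([np.cos(y),np.sin(y),0]);ey=np.array([-np.sin(y),np.cos(y),0])
org=np.array([0.61958,0.08671,0])
rel=lambda P:np.round(((P-org)@ex*1e3,(P-org)@ey*1e3),1)
P=[f(a,b,.084) for a,b in((565,241),(715,241),(565,391),(715,391))];print('cap',[rel(p) for p in P])
print('knob end',f(35,295,.052),rel(f(35,295,.052)),'sides',rel(f(95,211,.052)),rel(f(95,379,.052)))
pm=sum(f(a,b,.096) for a,b in((134,30),(172,570),(204,30),(238,570)))/4;print('panel',rel(pm),'front top',[f(*p,.104) for p in ()])
P,Q=onz(c,(372,34),.104),onz(c,(362,246),.104);print('front edge',P,Q)
print(delta([.4450,.0782,.2],tool=down(np.radians(-87))))
E
```

```text
cap [array([-13.4,   9.8]), array([12.2,  9.6]), array([-13.8, -15.8]), array([ 12.4, -16. ])]
knob end [0.50207268 0.08080915 0.052     ] [-117.7    0.3] sides [-104.5   15.9] [-107.2  -16.1]
panel [-75.8  -0.3] front top []
front edge [0.68370875 0.16752282 0.104     ] [0.69277041 0.011973   0.104     ]
(array([ 5.19314373e+01, -1.73087622e+02,  3.36222308e-02]), array([ 3.79047301e-04, -9.32781152e-04,  1.56849075e+00]))
```

carry_out:
  plan:
    - {"hand": 0,"travel": [52,-163,0],"angular": [0,0,1.568]}
    - {"hand": 0,"travel": [52,-163,0],"angular": [0,0,1.568]}
    - {"hand": 0,"travel": [52,-163,0],"angular": [0,0,1.568]}
    - {"hand": 0,"travel": [52,-163,0],"angular": [0,0,1.568]}
    - {"hand": 0,"travel": [52,-163,0],"angular": [0,0,1.568]}
    - {"hand": 0,"travel": [52,-163,0],"angular": [0,0,1.568]}
    - {"hand": 0,"travel": [52,-163,0],"angular": [0,0,1.568]}
    - {"hand": 0,"travel": [52,-163,0],"angular": [0,0,1.568]}
    - {"hand": 0,"travel": [52,-163,0],"angular": [0,0,1.568]}
    - {"hand": 0,"travel": [52,-163,0],"angular": [0,0,1.568]}

```text
clock: 14.02
tcp_pos: [0.4537, 0.08, 0.1986]
eef_rot: [0.98, 0.199, -0.001, -0.0]
wrist_force: [-0.1, 0.2, 0.4]
width: 0.0005
```

```bash
python3 - <<'E'
from h import *
o=manip.get_obs();print(o['qpos'].round(2),delta([.4550,.0782,.035],tool=down(np.radians(-87))))
for n in('side','top'): cv2.imwrite(f'pics/{n}2.png',manip.capture(n)[:,:,::-1])
E
```

```text
[-0.71 -0.09  0.45  1.94  0.04  1.28 -1.44] (array([  0.87692935,   2.27478506, 163.62268706]), array([-0.00036139,  0.00245631,  0.34741862]))
```

```bash
python3 - <<'E'
from h import *
a=cv2.imread('pics/side2.png');cv2.imwrite('pics/side2z.png',cv2.resize(a[130:210,235:335],None,fx=7,fy=7,interpolation=cv2.INTER_CUBIC))
s=manip.get_calibration('side')
# expected cap corner projections, top at .084 / 0.094
y=np.radians(3);ex=np.array([np.cos(y),np.sin(y),0]);ey=np.array([-np.sin(y),np.cos(y),0])
C=np.array([0.61958,0.08671,0])-.00065*ex-.0031*ey
for z in(.084,.094):
  p=proj(s,[C+ex*a*.0125+ey*b*.0125+[0,0,z] for a,b in((1,1),(1,-1),(-1,-1),(-1,1))]);print(z,((p-[235,130])*7).round())
E
```

```text
0.084 [[402. 287.]
 [419. 319.]
 [365. 328.]
 [349. 296.]]
0.094 [[403. 269.]
 [419. 300.]
 [365. 310.]
 [349. 278.]]
```

View pics/side2z.png

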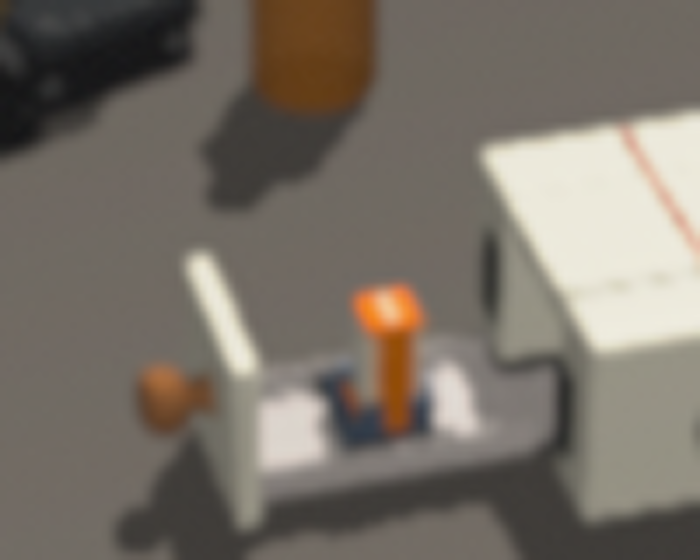

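carry_out:
  plan:
    - {"hand": 0,"travel": [1,2,20],"angular": [0,0.002,0.125]}
    - {"hand": 0,"travel": [1,2,50],"angular": [0,0.002,0.25]}
    - {"hand": 0,"travel": [1,2,80],"angular": [0,0.002,0.347]}
    - {"hand": 0,"travel": [1,2,110],"angular": [0,0.002,0.347]}
    - {"hand": 0,"travel": [1,2,135],"angular": [0,0.002,0.347]}
    - {"hand": 0,"travel": [1,2,155],"angular": [0,0.002,0.347]}
    - {"hand": 0,"travel": [1,2,163],"angular": [0,0.002,0.347]}
    - {"hand": 0,"travel": [1,2,163],"angular": [0,0.002,0.347]}

```text
clock: 14.78
tcp_pos: [0.4529, 0.0781, 0.0334]
eef_rot: [1.0, 0.031, -0.003, 0.001]
wrist_force: [0.1, -0.6, 1.3]
width: 0.0004
```

```bash
cat > st2.py <<'E'
from h import *
import sys
o=manip.get_obs()
t=[float(v) for v in sys.argv[1:4]]
d,rv=delta(t,tool=down(np.radians(-87)))
print('w',o['width'].__round__(4),'F',o['wrist_force'].round(2),'tcp',o['tcp_pos'].round(4),'d',d.round(2),rv.round(4))
E
python3 st2.py .490 .0802 .035
```

```text
w 0.0004 F [ 0.07 -0.63  1.35] tcp [0.4529 0.0781 0.0334] d [37.18  0.19 -1.79] [0.0017 0.0056 0.009 ]
```

The side view confirms the cell is home: the cap corners match the projection for a top at 84 mm. Next I come up to the knob.

carry_out:
  plan:
    - {"hand": 0,"travel": [8,0,-2],"angular": [0.002,0.005,0.009]}
    - {"hand": 0,"travel": [16,0.1,-2],"angular": [0.002,0.005,0.009]}
    - {"hand": 0,"travel": [22,0.1,-2],"angular": [0.002,0.005,0.009]}
    - {"hand": 0,"travel": [27,0.2,-2],"angular": [0.002,0.005,0.009]}
    - {"hand": 0,"travel": [30,0.2,-2],"angular": [0.002,0.005,0.009]}
    - {"hand": 0,"travel": [31,0.2,-2],"angular": [0.002,0.005,0.009]}

```text
clock: 15.28
tcp_pos: [0.485, 0.0799, 0.0358]
eef_rot: [1.0, 0.026, 0.0, -0.0]
wrist_force: [1.0, 0.2, 0.7]
width: 0.0006
```

```bash
python3 st2.py .490 .0802 .035;  python3 - <<'E'
from h import *
im=manip.capture('wrist');cv2.imwrite('pics/w10.png',im[:,:,::-1])
E
```

```text
w 0.0006 F [0.98 0.24 0.74] tcp [0.485  0.0799 0.0358] d [ 5.05 -0.03  0.76] [-0.0003 -0.0006  0.    ]
```

View pics/w10.png

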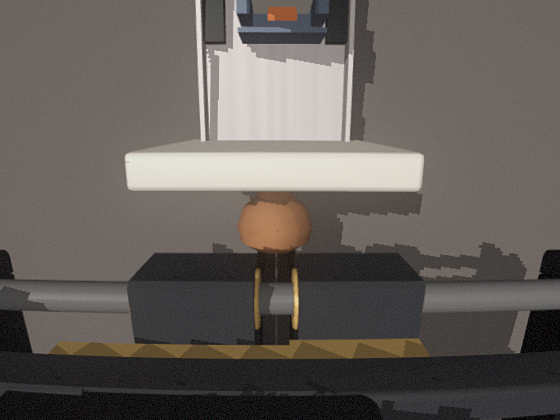

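carry_out:
  plan:
    - {"hand": 0,"travel": [1.5,0,0],"angular": [0,0,0]}
    - {"hand": 0,"travel": [3,0,0],"angular": [0,0,0]}
    - {"hand": 0,"travel": [4.5,0,0],"angular": [0,0,0]}
    - {"hand": 0,"travel": [6,0,0],"angular": [0,0,0]}
    - {"hand": 0,"travel": [7.5,0,0],"angular": [0,0,0]}
    - {"hand": 0,"travel": [9,0,0],"angular": [0,0,0]}
    - {"hand": 0,"travel": [11,0,0],"angular": [0,0,0]}
    - {"hand": 0,"travel": [13,0,0],"angular": [0,0,0]}
    - {"hand": 0,"travel": [15,0,0],"angular": [0,0,0]}
    - {"hand": 0,"travel": [17,0,0],"angular": [0,0,0]}

```text
clock: 16.17
tcp_pos: [0.5013, 0.0807, 0.0354]
eef_rot: [1.0, 0.026, -0.0, -0.0]
wrist_force: [-3.0, -0.3, 1.0]
width: 0.0004
```

```bash
python3 st2.py .533 .0824 .036
```

```text
w 0.0004 F [-2.99 -0.27  1.02] tcp [0.5013 0.0807 0.0354] d [31.72 -0.07 -0.66] [-0.0002  0.0008  0.    ]
```

carry_out:
  plan:
    - {"hand": 0,"travel": [3,0,0],"angular": [0,0,0]}
    - {"hand": 0,"travel": [6,0,0],"angular": [0,0,0]}
    - {"hand": 0,"travel": [9,0,0],"angular": [0,0,0]}
    - {"hand": 0,"travel": [12,0,-0.3],"angular": [0,0,0]}
    - {"hand": 0,"travel": [15,0,-0.5],"angular": [0,0,0]}
    - {"hand": 0,"travel": [18,0,-0.5],"angular": [0,0,0]}
    - {"hand": 0,"travel": [21,0,-0.5],"angular": [0,0,0]}
    - {"hand": 0,"travel": [24,0,-0.5],"angular": [0,0,0]}
    - {"hand": 0,"travel": [27,0,-0.5],"angular": [0,0,0]}
    - {"hand": 0,"travel": [29,0,-0.5],"angular": [0,0,0]}

```text
clock: 17.0
tcp_pos: [0.5306, 0.0822, 0.0357]
eef_rot: [1.0, 0.026, -0.0, 0.0]
wrist_force: [-2.6, 0.1, -1.1]
width: 0.0003
```

```bash
python3 st2.py .560 .0838 .036;  python3 - <<'E'
from h import *
im=manip.capture('wrist');cv2.imwrite('pics/w11.png',im[:,:,::-1])
E
```

```text
w 0.0003 F [-2.59  0.08 -1.12] tcp [0.5306 0.0822 0.0357] d [29.4  -0.09 -0.3 ] [0.     0.0007 0.    ]
```

View pics/w11.png

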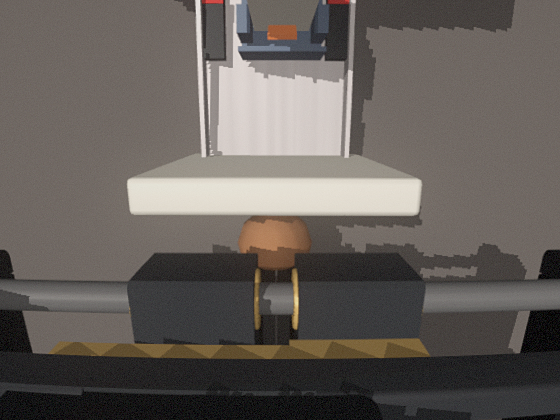

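The drawer is moving in evenly at about 3 N, with the knob centred at (275,242).

carry_out:
  plan:
    - {"hand": 0,"travel": [3,0,0],"angular": [0,0,0]}
    - {"hand": 0,"travel": [6,0,0],"angular": [0,0,0]}
    - {"hand": 0,"travel": [9,0,0],"angular": [0,0,0]}
    - {"hand": 0,"travel": [12,0,0],"angular": [0,0,0]}
    - {"hand": 0,"travel": [15,0,0],"angular": [0,0,0]}
    - {"hand": 0,"travel": [18,0,0],"angular": [0,0,0]}
    - {"hand": 0,"travel": [21,0,0],"angular": [0,0,0]}
    - {"hand": 0,"travel": [24,0,0],"angular": [0,0,0]}
    - {"hand": 0,"travel": [27,0,0],"angular": [0,0,0]}
    - {"hand": 0,"travel": [30,0,0],"angular": [0,0,0]}

```text
clock: 17.88
tcp_pos: [0.5615, 0.0837, 0.0359]
eef_rot: [1.0, 0.026, 0.0, 0.0]
wrist_force: [-2.2, -0.4, -1.3]
width: 0.0002
```

```bash
python3 st2.py .590 .0854 .036
```

```text
w 0.0002 F [-2.15 -0.43 -1.26] tcp [0.5615 0.0837 0.0359] d [28.57 -0.18 -0.08] [ 0.0001 -0.0002 -0.0001]
```

carry_out:
  plan:
    - {"hand": 0,"travel": [3,0,0],"angular": [0,0,0]}
    - {"hand": 0,"travel": [6,0,0],"angular": [0,0,0]}
    - {"hand": 0,"travel": [9,0,0],"angular": [0,0,0]}
    - {"hand": 0,"travel": [12,0,0],"angular": [0,0,0]}
    - {"hand": 0,"travel": [15,0,0],"angular": [0,0,0]}
    - {"hand": 0,"travel": [18,0,0],"angular": [0,0,0]}
    - {"hand": 0,"travel": [21,0,0],"angular": [0,0,0]}
    - {"hand": 0,"travel": [24,0,0],"angular": [0,0,0]}
    - {"hand": 0,"travel": [27,0,0],"angular": [0,0,0]}
    - {"hand": 0,"travel": [30,0,0],"angular": [0,0,0]}

```text
clock: 18.72
tcp_pos: [0.5918, 0.0853, 0.036]
eef_rot: [1.0, 0.026, 0.0, 0.0]
wrist_force: [-2.7, -0.3, -0.1]
width: 0.0004
```

```bash
python3 st2.py .620 .0867 .036;  python3 - <<'E'
from h import *
im=manip.capture('wrist');cv2.imwrite('pics/w12.png',im[:,:,::-1])
E
```

```text
w 0.0004 F [-2.71 -0.25 -0.09] tcp [0.5918 0.0853 0.036 ] d [28.26  0.07 -0.03] [ 0.0001 -0.0003 -0.    ]
```

View pics/w12.png

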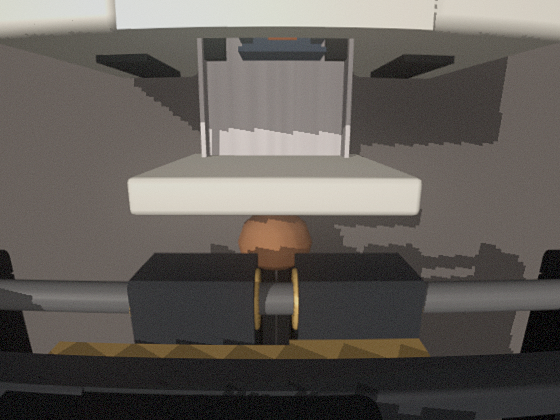

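The cell has passed under the roof with the force still about 3 N. I'll go on, then slow down.

carry_out:
  plan:
    - {"hand": 0,"travel": [3,0,0],"angular": [0,0,0]}
    - {"hand": 0,"travel": [6,0,0],"angular": [0,0,0]}
    - {"hand": 0,"travel": [9,0,0],"angular": [0,0,0]}
    - {"hand": 0,"travel": [12,0,0],"angular": [0,0,0]}
    - {"hand": 0,"travel": [15,0,0],"angular": [0,0,0]}
    - {"hand": 0,"travel": [18,0,0],"angular": [0,0,0]}
    - {"hand": 0,"travel": [20,0,0],"angular": [0,0,0]}
    - {"hand": 0,"travel": [22,0,0],"angular": [0,0,0]}
    - {"hand": 0,"travel": [23,0,0],"angular": [0,0,0]}
    - {"hand": 0,"travel": [24,0,0],"angular": [0,0,0]}

```text
clock: 19.6
tcp_pos: [0.6167, 0.0866, 0.0361]
eef_rot: [1.0, 0.026, 0.001, 0.0]
wrist_force: [-2.8, -0.3, -0.8]
width: 0.0004
```

```bash
python3 st2.py .630 .0873 .036;  python3 - <<'E'
from h import *
im=manip.capture('wrist');cv2.imwrite('pics/w13.png',im[:,:,::-1])
E
```

```text
w 0.0004 F [-2.83 -0.31 -0.81] tcp [0.6167 0.0866 0.0361] d [13.34 -0.02  0.09] [ 0.0003 -0.0016 -0.    ]
```

View pics/w13.png

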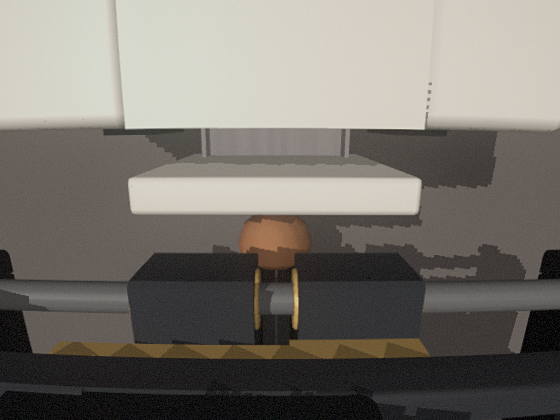

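carry_out:
  plan:
    - {"hand": 0,"travel": [0.7,0,0],"angular": [0,0,0]}
    - {"hand": 0,"travel": [1.4,0,0],"angular": [0,0,0]}
    - {"hand": 0,"travel": [2.1,0,0],"angular": [0,0,0]}
    - {"hand": 0,"travel": [2.8,0,0],"angular": [0,0,0]}
    - {"hand": 0,"travel": [3.5,0,0],"angular": [0,0,0]}
    - {"hand": 0,"travel": [4.2,0,0],"angular": [0,0,0]}
    - {"hand": 0,"travel": [4.9,0,0],"angular": [0,0,0]}
    - {"hand": 0,"travel": [5.6,0,0],"angular": [0,0,0]}
    - {"hand": 0,"travel": [6.2,0,0],"angular": [0,0,0]}
    - {"hand": 0,"travel": [6.8,0,0],"angular": [0,0,0]}

```text
clock: 20.48
tcp_pos: [0.6237, 0.087, 0.0361]
eef_rot: [1.0, 0.026, 0.001, 0.0]
wrist_force: [-1.2, -1.1, -1.9]
width: 0.0004
```

```bash
python3 st2.py .630 .0873 .036
```

```text
w 0.0004 F [-1.18 -1.13 -1.86] tcp [0.6237 0.087  0.0361] d [ 6.28 -0.02  0.12] [ 0.0003 -0.0019 -0.    ]
```

carry_out:
  plan:
    - {"hand": 0,"travel": [0.4,0,0],"angular": [0,0,0]}
    - {"hand": 0,"travel": [0.8,0,0],"angular": [0,0,0]}
    - {"hand": 0,"travel": [1.2,0,0],"angular": [0,0,0]}
    - {"hand": 0,"travel": [1.6,0,0],"angular": [0,0,0]}
    - {"hand": 0,"travel": [2,0,0],"angular": [0,0,0]}
    - {"hand": 0,"travel": [2.4,0,0],"angular": [0,0,0]}
    - {"hand": 0,"travel": [2.8,0,0],"angular": [0,0,0]}

```text
clock: 21.07
tcp_pos: [0.6266, 0.0871, 0.0361]
eef_rot: [1.0, 0.026, 0.001, 0.0]
wrist_force: [-2.1, -1.4, -0.6]
width: 0.0005
```

```bash
python3 st2.py .630 .0873 .036;  python3 - <<'E'
from h import *
im=manip.capture('wrist');cv2.imwrite('pics/w14.png',im[:,:,::-1])
E
```

```text
w 0.0005 F [-2.15 -1.43 -0.63] tcp [0.6266 0.0871 0.0361] d [ 3.45 -0.05  0.12] [ 0.0003 -0.0019 -0.    ]
```

View pics/w14.png

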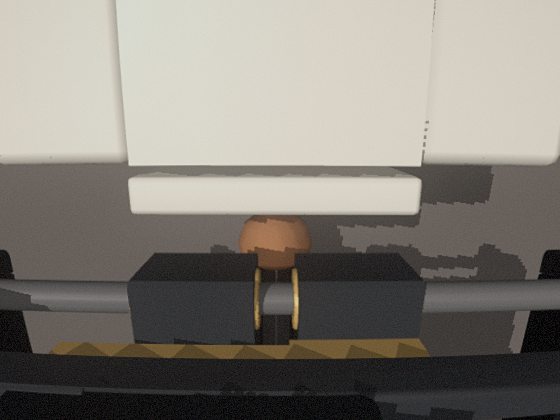

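carry_out:
  plan:
    - {"hand": 0,"travel": [0.3,0,0],"angular": [0,0,0]}
    - {"hand": 0,"travel": [0.6,0,0],"angular": [0,0,0]}
    - {"hand": 0,"travel": [0.9,0,0],"angular": [0,0,0]}
    - {"hand": 0,"travel": [1.2,0,0],"angular": [0,0,0]}
    - {"hand": 0,"travel": [1.5,0,0],"angular": [0,0,0]}
    - {"hand": 0,"travel": [1.8,0,0],"angular": [0,0,0]}

```text
clock: 21.62
tcp_pos: [0.6285, 0.0872, 0.0361]
eef_rot: [1.0, 0.026, 0.001, 0.0]
wrist_force: [-1.3, -0.3, -0.8]
width: 0.0008
```

carry_out:
  plan:
    - {"hand": 0,"travel": [0.3,0,0],"angular": [0,0,0]}
    - {"hand": 0,"travel": [0.6,0,0],"angular": [0,0,0]}
    - {"hand": 0,"travel": [0.9,0,0],"angular": [0,0,0]}
    - {"hand": 0,"travel": [1.2,0,0],"angular": [0,0,0]}
    - {"hand": 0,"travel": [1.5,0,0],"angular": [0,0,0]}

```text
clock: 22.03
tcp_pos: [0.63, 0.0873, 0.0361]
eef_rot: [1.0, 0.026, 0.001, 0.0]
wrist_force: [-2.4, -1.0, -1.0]
width: 0.0002
```

carry_out:
  plan:
    - {"hand": 0,"travel": [0.3,0,0],"angular": [0,0,0]}
    - {"hand": 0,"travel": [0.6,0,0],"angular": [0,0,0]}
    - {"hand": 0,"travel": [0.9,0,0],"angular": [0,0,0]}
    - {"hand": 0,"travel": [1.2,0,0],"angular": [0,0,0]}

```text
clock: 22.37
tcp_pos: [0.631, 0.0873, 0.0361]
eef_rot: [1.0, 0.026, 0.001, 0.0]
wrist_force: [-3.5, -1.0, -0.8]
width: 0.0002
```

```bash
python3 st2.py .630 .0873 .036;  python3 - <<'E'
from h import *
im=manip.capture('wrist');cv2.imwrite('pics/w15.png',im[:,:,::-1])
E
```

```text
w 0.0002 F [-3.49 -0.95 -0.8 ] tcp [0.631  0.0873 0.0361] d [-1.02 -0.01  0.09] [ 0.0003 -0.0016  0.0001]
```

View pics/w15.png

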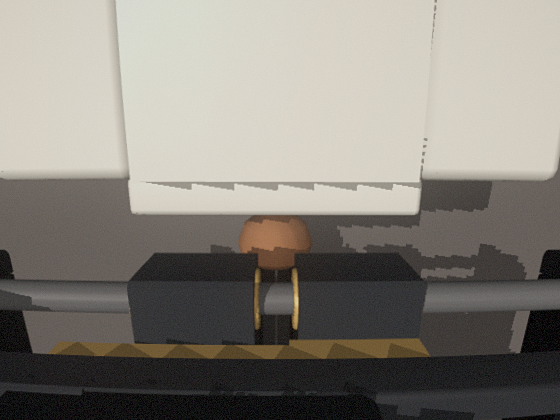

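Nearly flush now. I'll creep on until the force rises.

carry_out:
  plan:
    - {"hand": 0,"travel": [0.3,0,0],"angular": [0,0,0]}
    - {"hand": 0,"travel": [0.6,0,0],"angular": [0,0,0]}
    - {"hand": 0,"travel": [0.9,0,0],"angular": [0,0,0]}

```text
clock: 22.67
tcp_pos: [0.6311, 0.0873, 0.0361]
eef_rot: [1.0, 0.026, -0.0, 0.0]
wrist_force: [-5.8, -0.8, 2.2]
width: 0.0005
```

carry_out:
  plan:
    - {"hand": 0,"travel": [0.3,0,0],"angular": [0,0,0]}
    - {"hand": 0,"travel": [0.6,0,0],"angular": [0,0,0]}
    - {"hand": 0,"travel": [0.9,0,0],"angular": [0,0,0]}

```text
clock: 22.92
tcp_pos: [0.631, 0.0873, 0.0361]
eef_rot: [1.0, 0.026, -0.001, 0.0]
wrist_force: [-7.0, -1.1, 3.4]
width: 0.0005
```

carry_out:
  plan:
    - {"hand": 0,"travel": [0.5,0,0],"angular": [0,0,0]}
    - {"hand": 0,"travel": [1.0,0,0],"angular": [0,0,0]}
    - {"hand": 0,"travel": [1.5,0,0],"angular": [0,0,0]}

```text
clock: 23.17
tcp_pos: [0.631, 0.0873, 0.0361]
eef_rot: [1.0, 0.026, -0.003, 0.0]
wrist_force: [-9.0, -0.8, 4.9]
width: 0.0003
```

carry_out:
  plan:
    - {"hand": 0,"travel": [-1,0,0],"angular": [0,0,0]}
    - {"hand": 0,"travel": [-5,0,0],"angular": [0,0,0]}
    - {"hand": 0,"travel": [-15,0,0],"angular": [0,0,0]}
    - {"hand": 0,"travel": [-35,0,0],"angular": [0,0,0]}
    - {"hand": 0,"travel": [-60,0,0],"angular": [0,0,0]}
    - {"hand": 0,"travel": [-80,0,-15],"angular": [0,0,0]}
    - {"hand": 0,"travel": [-90,0,-50],"angular": [0,0,0]}
    - {"hand": 0,"travel": [-90,0,-90],"angular": [0,0,0]}
    - {"hand": 0,"travel": [-90,0,-130],"angular": [0,0,0]}
    - {"hand": 0,"travel": [-90,0,-160],"angular": [0,0,0]}

```text
clock: 24.0
tcp_pos: [0.5442, 0.083, 0.2011]
eef_rot: [1.0, 0.026, 0.001, -0.001]
wrist_force: [1.3, 0.1, -0.9]
width: 0.0002
```

carry_out:
  plan:
    - {"hand": 0,"travel": [0,0,0],"angular": [0,0,0]}
    - {"hand": 0,"travel": [0,0,0],"angular": [0,0,0]}
    - {"hand": 0,"travel": [0,0,0],"angular": [0,0,0]}
    - {"hand": 0,"travel": [0,0,0],"angular": [0,0,0]}

```text
clock: 24.33
tcp_pos: [0.5435, 0.083, 0.1997]
eef_rot: [1.0, 0.026, -0.0, -0.001]
wrist_force: [-1.2, -0.2, -0.9]
width: 0.0007
```

```bash
python3 - <<'E'
from h import *
o=manip.get_obs();c=manip.get_calibration('wrist');print(o['tcp_pos'],o['wrist_force'])
for n in('side','top','wrist'): cv2.imwrite(f'pics/{n}3.png',manip.capture(n)[:,:,::-1])
a=cv2.imread('pics/side3.png');b=cv2.imread('pics/top3.png')
cv2.imwrite('pics/fin.png',np.hstack([cv2.resize(a[120:320,220:420],(390,390)),cv2.resize(b[90:250,215:375],(390,390))]))
E
```

```text
[0.54349187 0.08303687 0.19966909] [-1.17049482 -0.1689249  -0.91498135]
```

View pics/fin.png

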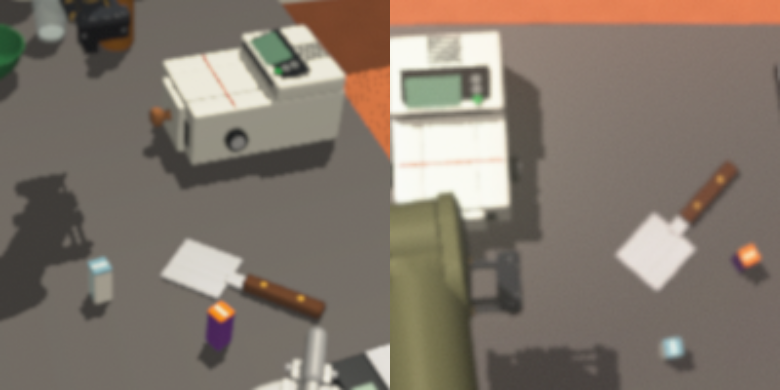

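View pics/wrist3.png

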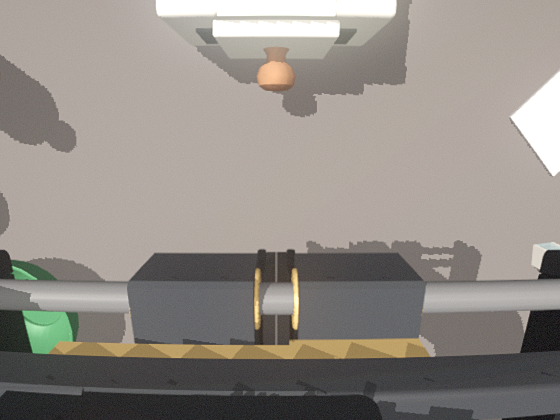

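```bash
python3 - <<'E'
from h import *
a=cv2.imread('pics/side3.png');b=cv2.imread('pics/wrist3.png')
cv2.imwrite('pics/fin2.png',np.hstack([cv2.resize(a[140:210,285:355],(400,400),interpolation=cv2.INTER_CUBIC),cv2.resize(b[0:100,220:320],(400,400),interpolation=cv2.INTER_CUBIC)]))
E
```

```text
(no output)
```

View pics/fin2.png

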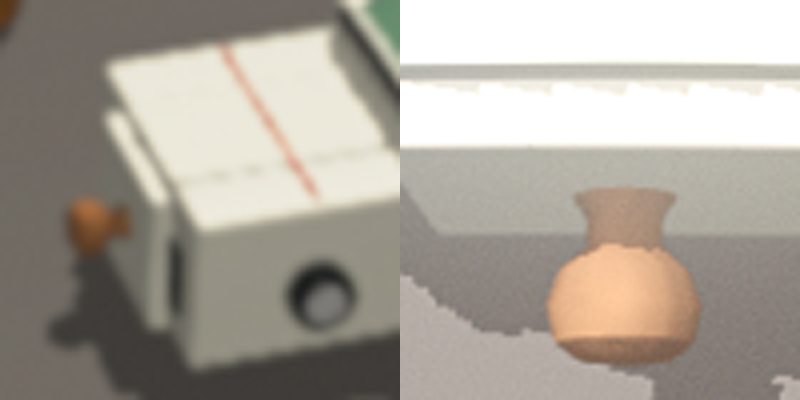

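```bash
python3 - <<'E'
from station import manip
print(manip.get_obs()['clock'],manip.close_job())
E
```

```text
the job is handed in; nothing more can be done
24.4833 None
```

The amber cell is fully home in the holder and the drawer is shut. I handed the job in at 24.5 s of the 72 s allowed, with the gripper clear of everything.

- **Cell:** I gripped it by its frosted sides, opening about 25 mm. It went in with at most about 3 N sideways and met the holder's floor at 6 N, at the expected height. After I let go, the side view matched a cap top at 84 mm, and the white bar lay across the drawer, along the light path.
- **Drawer:** I pushed it by the knob at about 3 N. It travelled roughly 137 mm (about 135 mm expected) and stopped against the hard stop, where the force rose to 9 N with no further movement. The last pictures show the panel against the housing.
- **Everything else:** The last side and top views show the blank, the purple look-alike and the scraper apparently where they were. I did not check the bowl, tumbler, oil and salt closely at the end, but nothing touched them along the way.
- **Checks that disagreed:**
    - Wrist-camera positions were up to about 1 mm off the tool's reported pose along the jaws, so I lined the cell up against the holder within one image.
    - The cap measured about 3% too large in one top view, probably edge blur; the floor height and the side view both showed it home.

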